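Shift the feeder lever through its gate and bring the parts caddy off the roller track

ROBOT

A 6-joint arm with a two-finger parallel gripper is mounted at the origin on the work surface. World frame = base frame: x ahead of the robot, y to its left, z up, the work surface at z = 0. Lengths are in mm, angles in rad, forces in N, time in s.
With the tool pointing down it reaches from about 300 to 825 mm from the base axis. Payload 5.4 kg.
Tool frame: the origin (TCP) lies between the finger pads; the fingertips stand r.tip_extent ahead of it and the grasp point (between the pads) lies 5 mm behind it (r.tip_extent is the distance from the TCP to the fingertips, in mm); z points along the fingers, y is the direction in which the jaws open and shut (so a half turn about z gives the same grasp; the last joint's range is limited). The gripper opens to 92 mm and grips with 3 to 60 N. Pads are 20 mm wide; open, the fingers measure 128 mm over their backs; the gripper's body (75 mm by 189 mm) begins 69 mm behind the grasp point.
Start: joints at [-1.457, 0.158, 1.597, -0, 1.386, -0.21], TCP at [182.925, -545.11, 228.601] pointing down, gripper open.
Joint ranges: [-2.91, 2.91], [-0.94, 2.29], [0.18, 2.7], [-1.29, 4.43], [0.17, 2.64], [-3, 3]. Speed limits (rad/s): [2.57, 2.57, 3.14, 3.14, 3.14, 3.14].

INTERFACE

Orientations are given as a unit quaternion [w, x, y, z].
In Python, from plant import r gives the robot as it stands.
- The arm moves only by the tool play_rows, never from a script. Its argument "series" is a list of rows, each an object with "travel": the shift along the tool's x, y, z in units of 0.5 m (1.0 is 0.5 m), a list of three; "angular": the turn, a rotation vector about the tool's x, y, z in units of 2 pi rad (1.0 is 2 pi rad), a list of three. A call has 1 to 12 rows; each row shifts and turns the commanded pose from where the row before left it, along the tool's axes as they then stand; what a row does not reach is not made up. A row lasts 1/10 s, in which the tool goes at most 50 mm and 8.59 degrees, less where a joint would pass 70% of its speed; a pose out of reach is approached as far as the arm can. A call with a number of a shift or a turn outside -1 to 1 is refused whole. A call with a gripper value outside its range is refused whole. "claw" is the opening, from -1 (shut) to 1 (fully open), set as the call begins (left out, the last holds). The fingers move at their own pace and stop on an object; the grip force is fixed at half the most. Time passes only in rows, so rows that do not move let the fingers close. It gives the time, the measured TCP pose, the force and the opening at its end, in the units of the state.
- r.observe(): the state, without advancing time (a new reading comes with each control period).
- r.snapshot(name): name is "side" or "top"; returns a dict with "pixels" (384x512x3 uint8, red, green, blue), "z_map" (384x512 float32, mm along the optical axis (not along the pixel's ray), 0 where there is no reading), "fx", "fy", "cx", "cy" (pixels), "k1" (the pictures are not rectified: a ray, as slopes to the right and down, at radius r is drawn at 1 + k1 r^2 times it, then the intrinsics apply), "T" (4x4, takes a point from camera to world coordinates). Camera axes: x right, y up, looking along -z (the intrinsics and any distortion apply to the point x, -y, -z); pixel columns grow to the right and rows downward; lengths in mm; the calibration is good to about 2 mm. A picture is of the moment at which its call begins.
- r.finish_job(): hands the job in, once; it reports no verdict.
The state is a dict: "clock": time; "qpos": joint angles; "qd": joint speeds; "tau": joint torques, N m; "tcp_pos": TCP position; "eef_rot": TCP orientation; "wrist_force": force on the tool from outside, world axes, zero at the start; "torque": the same for the moment, N m; "gripper_width": opening from 0.0 (shut) to 1.0 (fully open).
Only numpy, scipy, OpenCV 4.12 (cv2) and the standard library are available. Lean on these libraries where they do the work, as an engineer would, in place of code of your own. Each camera call takes 0.05 s, during which the arm holds its last target.

TASK

Release the roller track: take the black ball lever out of its park notch, across the neutral slot to the side with the green strip, and fully forward (away from the robot) there, never forward on the red side. The orange barrier then drops; roll the red parts caddy along the rollers, down on them all the way, right up against the yellow end stop, and only then lift it off by its handle and set it down, not drop it, inside the blue mat, straight with it. Leave the lever in gear, keep the caddy upright and do not disturb the other things on the bench.

Things in the scene. Friction and masses are not known exactly. Their poses are not given: they have to be found in the camera images.
- console: Grey shift console, fixed: box 150 x 150 mm, 100 mm high, with a gate plate (100 x 100 mm, top at z = 110 mm) on it. Origin: centre of its underside; x forward (away from the robot at yaw 0), y left, z up. A lamp on a 28 mm column at x = +180 mm overhangs the front half.
- gate (a point): Centre of the gate plate's top, (0, 0, 110) mm in the console frame, console axes. Slots 16 mm wide: a cross-wise neutral slot at x = 0, y -33 to +33; at y = +25 and -25 mm a forward and a rear slot, each reaching 35 mm from the middle; at y = 0 a rear park notch only (no forward slot there).
- lamp_edge (a point): Middle of the lower near edge of the lamp head, (7, 0, 317) mm in the console frame. The head runs from here 185 mm forward (+x), 50 mm to either side, 22 mm up. An upright tool holding the ball fully forward would strike it; a tool tilted about 40 degrees, its body leaning back towards -x, clears it.
- lever_knob (a point): Centre of the black ball (34 mm diameter) on the lever (10 mm rod), 160 mm from the lever's pivot at (0, 0, 20) mm in the console frame. In that frame the ball is at x = 160 cos(c) sin(s), y = 160 sin(c), z = 20 + 160 cos(s) cos(c) mm, where s is lever_shift and c is lever_cross.
- lever_shift (a joint): Fore and aft angle of the lever, rad: 0 neutral, +0.30 fully forward (stop), negative to the rear; starts in the park notch at the rear. About 1 to 2 N at the ball moves it; it stays where it is left.
- lever_cross (a joint): Sideways angle of the lever, rad: 0 in the middle (park), positive to the console's +y (left); +0.286 or -0.286 in line with the left or right slots. The gate only lets it change in neutral (shift within about 0.03 of 0).
- green_mark: Green strip 110 x 18 x 8 mm fixed on the console's left or right shoulder (62 mm from the middle; the side varies, read it): the side whose forward slot is wanted. Origin: centre of its underside, axes as the console's.
- red_mark: Red strip of the same size on the other shoulder: the side not to be engaged. Origin: centre of its underside, axes as the console's.
- track: Blue roller track, fixed, 380 mm long (its y) and 116 mm wide (its x). Origin: centre of its underside on the bench. 11 free steel rollers, tops at z = 60 mm. Side rails 12 mm higher than the rollers. A yellow end stop with its face at y = +175 mm (40 mm above the rollers); a low fence at y = -184 mm.
- track_bed (a point): Point on the roller tops, at (0, 120, 60) mm in the track frame, with the track's axes: the caddy's origin comes here when it stands against the end stop.
- barrier (a joint): Orange blade across the track at track y = -40 mm. Value: metres lowered; about 0 with the lever in park (35 mm above the rollers), 0.042 with it fully forward (7 mm below them). The lever moves it through a hidden linkage: 0.021 + 0.07 x lever_shift, on either side.
- tote: Red open parts caddy, metal slugs fixed inside, 0.3 to 0.6 kg, loose on the rollers behind the barrier. Box 90 (x) x 110 (y) x 55 mm high; two uprights, 20 mm wide, at its ends carry a black handle bar along y, 110 mm long, 14 x 14 mm, its centre at (0, 0, 105) mm. Origin: centre of the underside.
- mat: Blue mat, fixed flat on the bench between robot and track, 115 (x) x 150 (y) x 4 mm, with a pale outline of the caddy. Origin: centre of its underside; top at z = 4 mm. The caddy's x and y go along the mat's x and y (either way round).
- screwdriver: Red screwdriver, 170 mm, bystander. Origin under its middle.
- pliers: Yellow-handled pliers, 150 mm, bystander. Origin near the joint, underside.
- glue_bottle: White glue bottle, 48 mm diameter, 130 mm tall, bystander. Origin: centre of its base.
- tape_roll: Roll of black tape, 90 mm diameter, 19 mm high, bystander. Origin: centre of its base.
- capacitor: Blue can capacitor, 34 mm diameter, 50 mm tall, bystander. Origin: centre of its base.
- screw_jar: Clear jar, 64 mm diameter, 75 mm tall, bystander behind the track. Origin: centre of its base.
- steel_rule: Steel rule 180 x 30 x 4 mm, bystander. Origin: centre of its underside.
Not all that is in view belongs to the job. Several things have the shape of the mat; the one meant has the colours described above.

How it is judged (in metres and radians):
On the way, in this order (a step that is already met when the one before it is completed fails the run):
1. the lever is brought across the neutral slot to the green side (ball within 35 mm of the green strip sideways, shift within 0.12 rad of neutral) (value of joint lever_shift between -0.12 and 0.12 rad and y of lever_knob in the frame of green_mark between -0.035 and 0.035 m), for 0.02 s.
2. the lever is fully forward in the slot on the green side (shift over 0.25 rad); the barrier is down (value of joint lever_shift above 0.25 rad and y of lever_knob in the frame of green_mark between -0.035 and 0.035 m and value of joint barrier above 0.036 m), for 0.2 s.
3. the caddy stands on the rollers against the end stop (within 6 mm of it, less than 5 mm above the rollers) (y of tote in the frame of track_bed above -0.006 m and z of tote in the frame of track_bed below 0.005 m and x of tote in the frame of track_bed between -0.012 and 0.012 m), for 0.2 s.
4. the caddy is lifted clear of the track (over 20 mm above the rollers) (z of tote in the frame of track_bed above 0.02 m), for 0.1 s.
At the end, for the whole second after the job is handed in: The lever rests in the forward slot on the green side (shift over 0.25 rad), and the caddy stands upright, released and at rest on the blue mat, its middle within 18 mm (mat x) and 24 mm (mat y) of the mat's and straight with it to 0.15 rad (value of joint lever_shift above 0.25 rad and y of lever_knob in the frame of green_mark between -0.035 and 0.035 m and x of tote in the frame of mat between -0.018 and 0.018 m and y of tote in the frame of mat between -0.024 and 0.024 m and z of tote in the frame of mat between -0.008 and 0.008 m and angle between the x axis of tote and the x axis of mat, either way round below 0.15 rad and angle between tote's own z axis and vertical below 0.06 rad and linear speed of tote below 0.02 m/s and velocity of joint lever_shift below 0.1 rad/s); the robot touches nothing.
It fails at once if the lever is pushed into the forward slot on the red side (value of joint lever_shift above 0.15 rad and y of lever_knob in the frame of red_mark between -0.035 and 0.035 m).
It fails at once if the caddy is lifted off the rollers (8 mm or more) over the track while still over 25 mm short of the end stop (z of tote in the frame of track_bed between 0.008 and 0.02 m and y of tote in the frame of track_bed below -0.025 m and x of tote in the frame of track_bed between -0.04 and 0.04 m).
It fails at once if the caddy tips more than 0.5 rad (angle between tote's own z axis and vertical above 0.5 rad).
It fails at once if the caddy is dropped or thrown: faster than 0.6 m/s with no finger on it (linear speed of tote above 0.6 m/s and contact force between the fingers and tote below 0.2 N).
It fails at once if a bystander is moved more than 30 mm (distance of any of screwdriver, pliers, glue_bottle, tape_roll, capacitor, screw_jar, steel_rule from where it was at the start of the episode above 0.03 m).
It also fails if it takes over 61 s, if anything falls off the work surface, if the arm or the gripper's body presses on something with over 40 N, if the wrist force passes 120 N, or if a joint passes its speed limit or range.

## Working session

There is one attempt and no reset: what is moved stays moved. The work goes in short steps, Python scripts to look and compute and a tool call to move; the robot and the scene stay as the last step left them, time stands still between calls to the robot, and variables do not carry over. Pictures are saved under pics/ and viewed, and the job is handed in when it is done.

Besides the shell and the picture viewer there is one more tool, called after "Request:" as name([rows], argument=value, ...), one row to a line, values as JSON. play_rows: Moves the arm, as the interface text tells. Shifts and turns lie within -1 to 1; 1 stands for 0.5 m of shift or 2 pi rad of turn. Its arguments: {"type":"object","properties":{"series":{"type":"array"},"claw":{"type":"number"}},"required":["series"]}

```bash
ls; mkdir -p pics; cat > h.py <<'E'
import numpy as np, cv2, pickle
from plant import r
def snap(n,tag):
    s=r.snapshot(n); pickle.dump(s,open(f'pics/{tag}.pkl','wb'))
    cv2.imwrite(f'pics/{tag}.png',cv2.resize(s['pixels'][:,:,::-1],(800,600),interpolation=cv2.INTER_CUBIC)); return s
def load(tag): return pickle.load(open(f'pics/{tag}.pkl','rb'))
def ray(s,u,v):
    xd=(u-s['cx'])/s['fx']; yd=(v-s['cy'])/s['fy']; x,y=xd,yd
    for _ in range(20):
        f=1+s['k1']*(x*x+y*y); x,y=xd/f,yd/f
    return np.array([x,-y,-1.])
def pt(s,u,v,d=None):
    if d is None: d=float(s['z_map'][int(round(v)),int(round(u))])
    p=ray(s,u,v)*d; return (s['T']@np.r_[p,1])[:3]
def ptz(s,u,v,z):
    T=np.array(s['T']); d=T[:3,:3]@ray(s,u,v); o=T[:3,3]; return o+d*(z-o[2])/d[2]
def proj(s,P):
    c=(np.linalg.inv(s['T'])@np.r_[P,1])[:3]; x,y=c[0]/-c[2],-c[1]/-c[2]; f=1+s['k1']*(x*x+y*y)
    return x*f*s['fx']+s['cx'], y*f*s['fy']+s['cy']
def crop(tag,u0,v0,u1,v1,k,out):
    s=load(tag); c=s['pixels'][v0:v1,u0:u1,::-1]; cv2.imwrite(f'pics/{out}.png',cv2.resize(c,None,fx=k,fy=k,interpolation=cv2.INTER_CUBIC))
E
python3 - <<'E'
from h import *
for n in('side','top'):
    s=snap(n,n+'0'); print(n,s['fx'],s['cx'],s['cy'],s['k1'],np.round(s['T'],3).tolist())
print(r.observe(), r.tip_extent)
E
```

```text
pics
side 455.55164501525974 262.5694426980131 188.05617048434868 0.015916365501199146 [[-0.996, 0.073, -0.045, 429.55], [-0.085, -0.742, 0.665, 851.036], [0.015, 0.667, 0.745, 1195.012], [0.0, 0.0, 0.0, 1.0]]
top 354.8974554453361 250.011962747019 191.00848982682584 -0.1030741195162413 [[-0.009, 0.986, -0.167, 301.971], [-1.0, -0.007, 0.016, -31.143], [0.015, 0.167, 0.986, 1385.328], [0.0, 0.0, 0.0, 1.0]]
{'clock': 0.1, 'qpos': array([-1.45709052e+00,  1.58968415e-01,  1.59809899e+00, -1.78997527e-05,
        1.38620761e+00, -2.10083977e-01]), 'qd': array([-0.00230521, -0.00167561, -0.00260298,  0.00249801,  0.00051738,
       -0.00068718]), 'tau': array([ 5.16766759e-04, -3.86502492e+01, -3.22960961e+01,  7.02954596e-02,
        3.39413504e-02, -4.33912430e-05]), 'tcp_pos': array([ 182.86339014, -544.57469181,  227.73092002]), 'eef_rot': array([-8.40631554e-04,  9.86923005e-01,  1.61190182e-01,  3.17339769e-05]), 'wrist_force': array([-0.53885788,  0.49441339, -0.02870232]), 'torque': array([-0.02714459, -0.02019138, -0.00269346]), 'gripper_width': 1.0024370747092612} 14.0
```

View pics/side0.png

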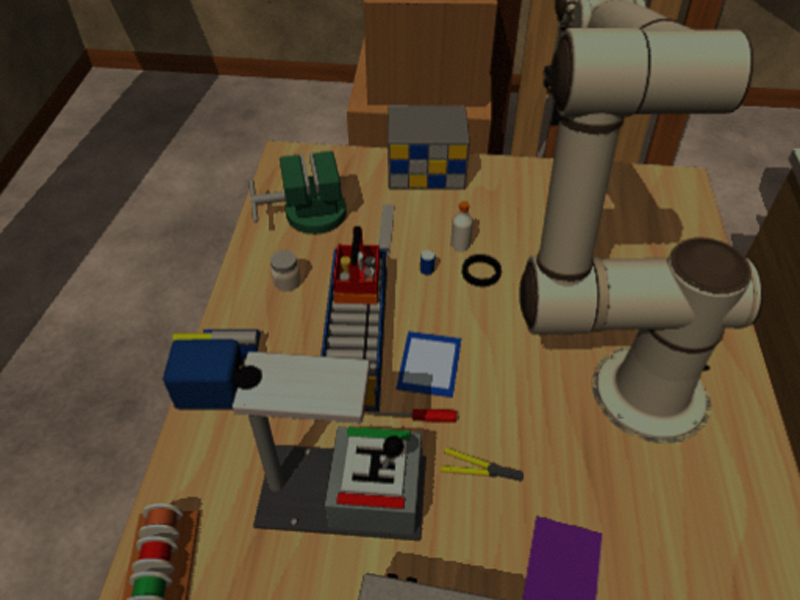

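View pics/top0.png

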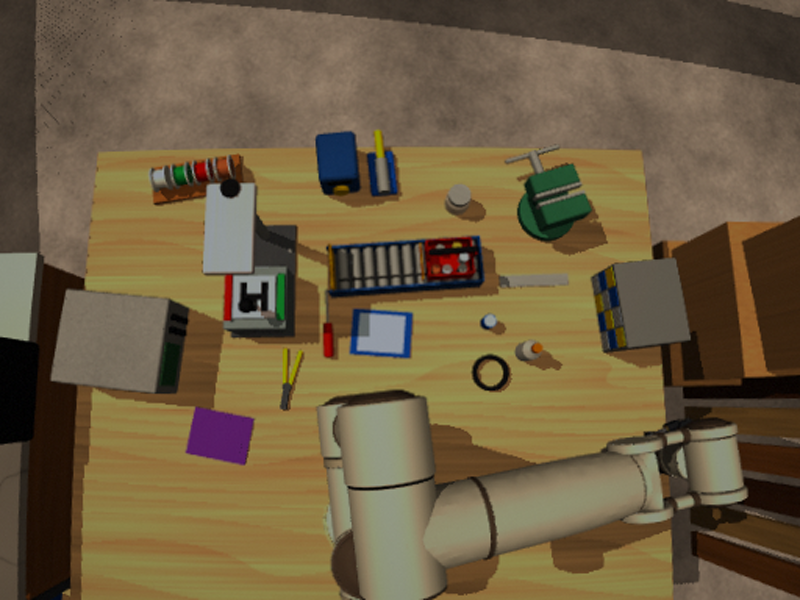

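Console is at left in the top view (~(258,300) of the 800 px picture). Its red strip is on the left (228,298) and the green one on the right (282,297), so the green side is console −y. The track's yellow stop is at (333,265) and the caddy at (450,258). There are two mat-shaped things: the blue one at (382,333) and a purple one at (220,436). The blue one with the pale outline fits the description. I'll enlarge both to check.

```bash
python3 - <<'E'
from h import *
crop('top0',125,145,325,240,4,'c1')
crop('side0',200,140,310,275,5,'c2')
crop('side0',195,260,285,350,7,'c3')
E
```

```text
(no output)
```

View pics/c1.png

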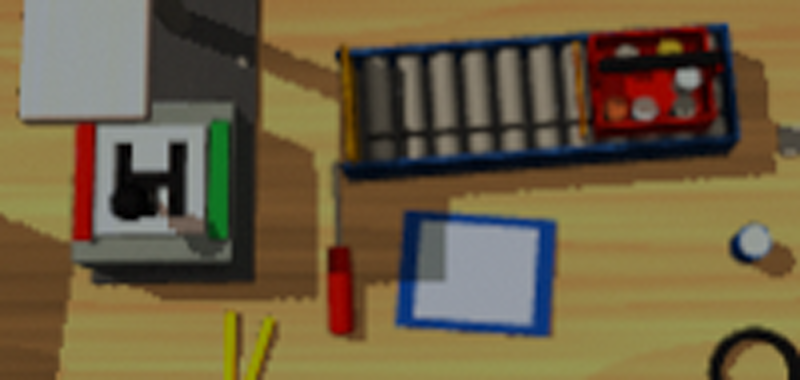

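View pics/c2.png

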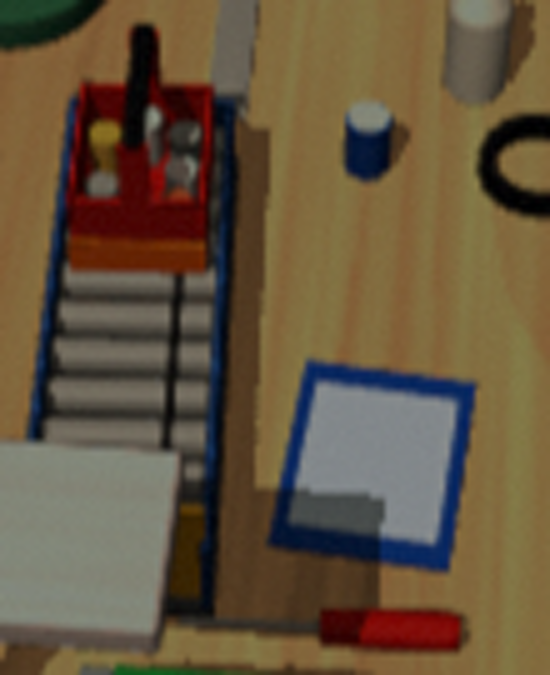

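View pics/c3.png

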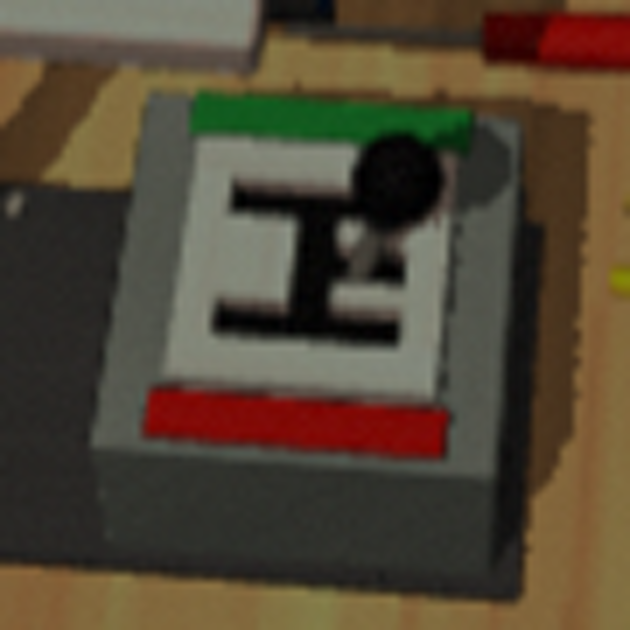

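```bash
python3 - <<'E'
from h import *
def quad(tag,mask,z,nm,close=0):
    s=load(tag)
    if close: mask=cv2.morphologyEx(mask,cv2.MORPH_CLOSE,np.ones((close,close)))
    n,l,st,c=cv2.connectedComponentsWithStats(mask); i=1+np.argmax(st[1:,4])
    cs,_=cv2.findContours((l==i).astype(np.uint8),0,1)
    C=np.array([ptz(s,float(u),float(v),z)[:2] for u,v in cs[0][:,0]],np.float32)
    rc=cv2.minAreaRect(C); print(tag,nm,st[i],'c',np.round(rc[0],1),'size',np.round(rc[1],1),'ang',round(rc[2],2))
def roi(m,a,b,c,d):
    o=np.zeros_like(m);o[b:d,a:c]=m[b:d,a:c];return o
for tag,R in(('top0',dict(con=(140,165,190,215),tr=(205,145,315,195),mat=(220,190,270,235))),('side0',dict(con=(205,270,275,330),tr=(200,150,250,270),mat=(250,205,300,260)))):
    s=load(tag); h=cv2.cvtColor(s['pixels'],cv2.COLOR_RGB2HSV).astype(int); H,S,V=h[...,0],h[...,1],h[...,2]
    g=((H>45)&(H<85)&(S>120)).astype(np.uint8); rd=(((H<6)|(H>172))&(S>180)&(V>60)).astype(np.uint8); b=((H>100)&(H<130)&(S>110)).astype(np.uint8)
    quad(tag,roi(g,*R['con']),108,'green'); quad(tag,roi(rd,*R['con']),108,'red')
    quad(tag,roi(b,*R['mat']),4,'mat'); 
    quad(tag,roi(b,*R['tr']),72,'track',9)
    quad(tag,roi(rd,*R['tr']),115,'tote',5)
    z=s['z_map']
# depth cloud of top: find ball, handle
s=load('top0')
for nm,u,v in(('ballc1',125+128/4,145+200/4),('handleL',125+605/4,145+66/4),('handleR',125+712/4,145+60/4),('lampcorner near L',125+25/4,145+110/4),('lampR',125+142/4,145+112/4),('plate',125+150/4,145+140/4),('consolefl',125+228/4,145+110/4),('plate2',125+110/4,145+140/4),('mat',245,208)):
    print(nm,np.round(pt(s,u,v),1))
s=load('side0')
for nm,u,v in(('ball',195+398/7,260+180/7),('h0',200+142/5,140+30/5),('h1',200+135/5,140+130/5)): print('side',nm,np.round(pt(s,u,v),1))
E
```

```text
top0 green [177 175   6  30 149] c [525.7 205.6] size [108.1  18.5] ang 1.38
top0 red [143 176   6  29 127] c [524.7 330.7] size [104.5  16.1] ang 0.25
top0 mat [224 198  40  31 348] c [449.1 -28.4] size [147.6 112.1] ang 85.6
top0 track [211 151  99  38 479] c [ 559.  -107.6] size [116.1 389.1] ang 20.95
top0 tote [272 153  32  24 434] c [ 616.6 -191.1] size [ 89.3 110.9] ang 3.87
side0 green [222 273  41   9 224] c [523.7 209.6] size [108.9  19. ] ang 0.7
side0 red [216 315  43  10 286] c [522.3 334.3] size [108.4  18.2] ang 0.31
side0 mat [254 213  41  41 429] c [447.2 -26.3] size [148.2 113.6] ang 85.74
side0 track [240 160   7 102 246] c [552.1 -70.1] size [ 12.3 414.5] ang 5.14
side0 tote [213 156  30  32 492] c [ 615.9 -176.3] size [ 89.4 142. ] ang 3.7
ballc1 [492.  266.8 192.4]
handleL [ 611.5 -144.5  174.3]
handleR [ 617.1 -239.8  172.5]
lampcorner near L [539.2 313.2 335.1]
lampR [536.8 222.7 335.5]
plate [561.  269.1 109.1]
consolefl [592.1 200.5  93.4]
plate2 [561.  305.9 110.6]
mat [467.7 -33.8   8.1]
side ball [489.4 280.1 189.3]
side h0 [ 619.3 -239.   168.6]
side h1 [ 610.6 -143.4  172.5]
```

```bash
cat >> h.py <<'E'
def tf(c,yaw,p):
    a=np.cos(yaw);b=np.sin(yaw); return np.array([c[0]+a*p[0]-b*p[1],c[1]+b*p[0]+a*p[1],p[2]])
def over(tag,out,polys,box,k):
    s=load(tag); u0,v0,u1,v1=box
    im=cv2.resize(s['pixels'][v0:v1,u0:u1,::-1],None,fx=k,fy=k,interpolation=cv2.INTER_CUBIC)
    for (c,yaw,pts,col) in polys:
        P=np.array([proj(s,tf(c,yaw,p)) for p in pts]); P=((P+.5-[u0,v0])*k).astype(np.int32)
        cv2.polylines(im,[P],True,col,1)
    cv2.imwrite(f'pics/{out}.png',im)
def rect(x0,x1,y0,y1,z): return [(x0,y0,z),(x1,y0,z),(x1,y1,z),(x0,y1,z)]
E
cat > ov.py <<'E'
from h import *
con=((524,270),.01); tr=((599,-84),.07); mat=((448,-27.4),-.075); G=(0,255,0);Y=(0,255,255);M=(255,0,255)
tot=(tf(tr[0],tr[1],(0,-105,0))[:2],.07)
P=[(*con,rect(-75,75,-75,75,100),Y),(*con,rect(-50,50,-50,50,110),M),(*con,rect(7,192,-50,50,339),G),
(*tr,rect(-58,58,-190,190,72),Y),(*mat,rect(-57.5,57.5,-75,75,4),M),(*tot,rect(-45,45,-55,55,115),G),(*tot,rect(-7,7,-55,55,172),M)]
over('top0','o1',P,(125,100,325,240),4); over('side0','o2',P,(140,140,310,350),3.5 and 3)
s=load('top0')
E
python3 ov.py
```

```text
(no output)
```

View pics/o1.png

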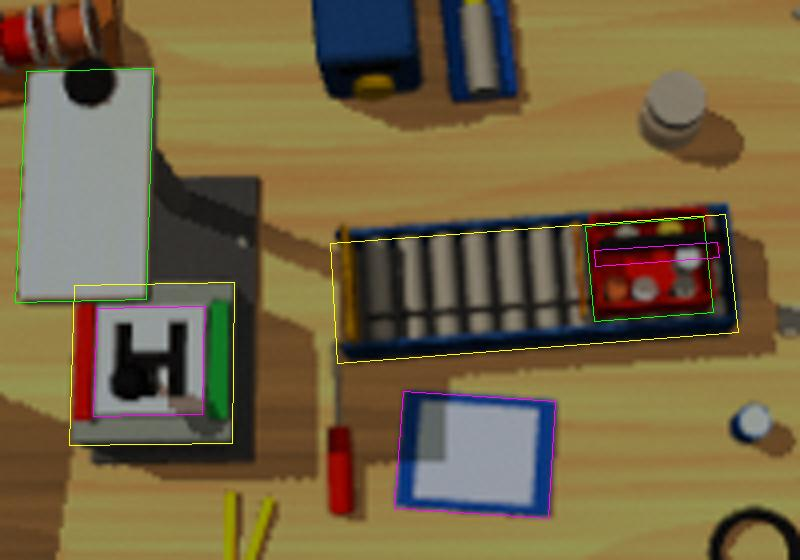

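View pics/o2.png

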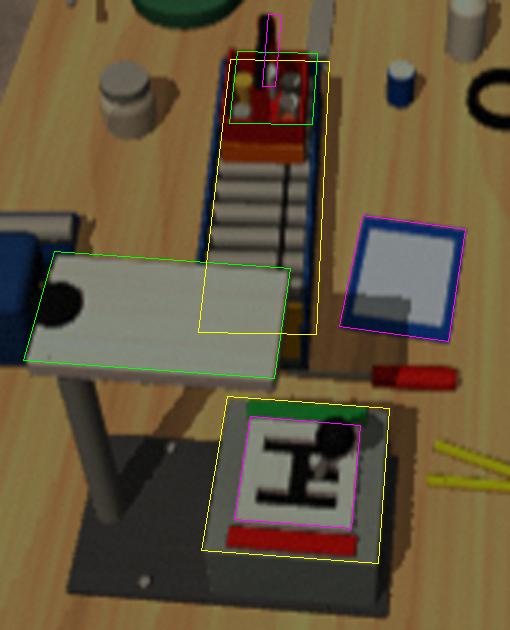

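```bash
sed -i 's/tr=((599,-84),.07)/tr=((607.5,-87),.067)/; s/(0,-105,0)/(0,-101,0)/' ov.py; sed -i 's/^over/P+=[(*tr,rect(-58,58,-190,190,0),G),(*tr,rect(-45,45,175,175,100),M),(*tr,rect(-45,45,-40,-40,95),M)]\nover/' ov.py; python3 ov.py
```

```text
(no output)
```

View pics/o1.png

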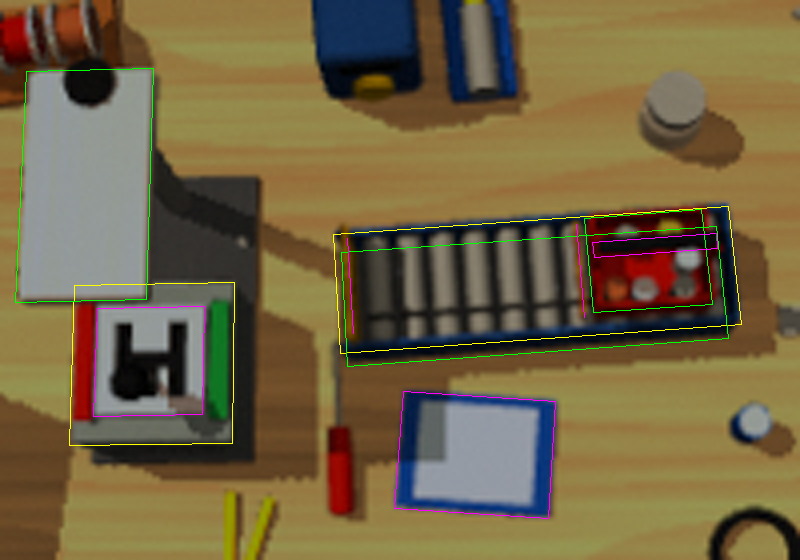

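View pics/o2.png

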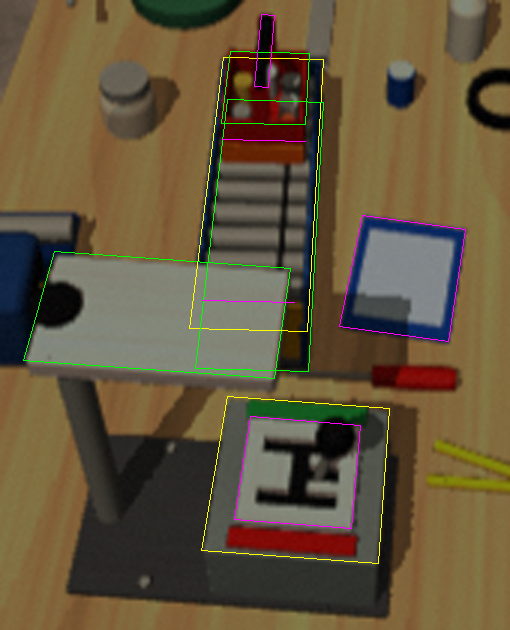

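```bash
cat >> h.py <<'E'
from scipy.spatial.transform import Rotation as Ro
def pose():
    o=r.observe(); q=o['eef_rot']; return np.array(o['tcp_pos']),Ro.from_quat([q[1],q[2],q[3],q[0]]),o
def tilt(yaw,a):  # tool x along yaw, tool leaning back by a
    return Ro.from_euler('z',yaw)*Ro.from_matrix(np.array([[1,0,0],[0,-1,0],[0,0,-1.]]))*Ro.from_euler('y',a)
def plan(wps,step=35,ang=7,p=None,R=None):
    if p is None: p,R,_=pose()
    for (P,R2) in wps:
        P=np.array(P,float); R2=R if R2 is None else R2
        rv=(R.inv()*R2).as_rotvec(); n=max(1,int(np.ceil(max(np.linalg.norm(P-p)/step,np.degrees(np.linalg.norm(rv))/ang))))
        print(f'-- {n} rows to {np.round(P,1)}; ang/row {np.round(rv/n/2/np.pi,4).tolist()}')
        d=(P-p)/n; Rs=R
        for i in range(n):
            t=Rs.inv().apply(d)/500
            if i in(0,n-1) or np.linalg.norm(rv)>.01: print('   travel',np.round(t,4).tolist())
            Rs=Rs*Ro.from_rotvec(rv/n)
        p,R=P,R2
E
python3 - <<'E'
from h import *
print([a for a in dir(r) if a[0]!='_'])
for tag,(a,b,c,d) in(('top0',(146,188,168,206)),('side0',(243,276,262,294))):
    s=load(tag); g=s['pixels'][b:d,a:c].max(2); m=(g<26)
    print(tag); print('\n'.join(' '.join('%3d'%x for x in row) for row in g))
con=((524,270),.01)
for sh in(-.22,-.25,-.28,-.3):
    B=tf(con[0],con[1],(160*np.sin(sh),0,20+160*np.cos(sh))); print(sh,B.round(1),[np.round(proj(load(t),B),1) for t in('top0','side0')])
E
```

```text
['PlanningError', 'finish_job', 'observe', 'snapshot', 'tip_extent']
top0
151 146 105 128 155 154 154 101  34   4  11  14  39  43  42  39  40  40  40  31  33  21
152 143 102 127 153 153 154 101  34   7  13  16  14  12  13  12  14  13  15  11  13  13
152 142 106 130 154 154 156 100  33   5   9  13   9  11  14  13  14  14  13  15  15  16
152 139 109 132 153 155 154  96  32   4   8   4   6   7  10  13  14  16  31  51  53  18
153 136 103 132 154 155 155  85  17  10   7   9   7   6   4   9  15  15  61 121 122  33
153 130  99 132 156 156 132  59  11  12  10  12   8   6   1   3  24  24  77 152 154  35
151 125  99 135 154 154  95  28  10  14  14  13  12   7   5   4  28  31  73 153 155  26
152 122  96 137 154 155  89  18  11  15  13  12  11   7   4   4  16  24  60 127 154  26
152 119  95 138 154 156  98  29  10   9  12  10  11   4   6   2   7  15  51 107 129  28
152 119 103 142 153 156 106  34   7  11   6  11   9   7   4   1   8  17  52 107 108  27
152 117 108 144 155 156 137  64  11   4   6   6   7   2   2   3   5  16  88 108 108  34
151 115 107 145 154 155 157 127  89  42  10   6   3  44 10
[... 1522 characters left out ...]
4   4   5  29  78  75  46  44
  7   8   5   2   4   7   6   6   4   5   5   4   5  20  56  84  70  49  47
 11  17  13  16   8   4   6   4   5   5   3   4  19  53  83 101  75  62  67
 42  76  62  56  25  13   7   8   4   9  21  26  56 100  94 125  84  72  85
 78 127 115  98  50  26  15  15  20  37  58  82 104 129 110 128  75  53  83
 95 132 132 100  63  49  36  41  54  72 105 131 137 139 133 132  74  60  83
-0.22 [489.1 269.7 176.1] [array([157.3, 196.6]), array([252.4, 284.7])]
-0.25 [484.4 269.6 175. ] [array([157.3, 198. ]), array([254.2, 285.1])]
-0.28 [479.8 269.6 173.8] [array([157.4, 199.3]), array([256.1, 285.5])]
-0.3 [476.7 269.5 172.9] [array([157.4, 200.2]), array([257.3, 285.7])]
```

```bash
python3 - <<'E'
from h import *
p,R,o=pose()
plan([((183,-545,300),None),((300,-150,300),tilt(0,0)),((438,270,300),tilt(0,.7)),((438,270,242),None)],step=40,ang=8)
E
```

```text
-- 2 rows to [ 183. -545.  300.]; ang/row [0.0, 0.0, 0.0]
   travel [0.0, 0.0003, -0.0723]
   travel [0.0, 0.0003, -0.0723]
-- 11 rows to [ 300. -150.  300.]; ang/row [-0.0, -0.0, 0.0047]
   travel [0.043, -0.0613, 0.0001]
   travel [0.0412, -0.0626, 0.0001]
   travel [0.0393, -0.0637, 0.0001]
   travel [0.0374, -0.0649, 0.0001]
   travel [0.0355, -0.0659, 0.0001]
   travel [0.0336, -0.067, 0.0001]
   travel [0.0316, -0.0679, 0.0001]
   travel [0.0296, -0.0688, 0.0]
   travel [0.0275, -0.0697, 0.0]
   travel [0.0255, -0.0704, 0.0]
   travel [0.0234, -0.0712, 0.0]
-- 12 rows to [438. 270. 300.]; ang/row [0.0, 0.0093, 0.0]
   travel [0.023, -0.07, 0.0]
   travel [0.023, -0.07, 0.0013]
   travel [0.0228, -0.07, 0.0027]
   travel [0.0226, -0.07, 0.004]
   travel [0.0224, -0.07, 0.0053]
   travel [0.022, -0.07, 0.0066]
   travel [0.0216, -0.07, 0.0079]
   travel [0.0211, -0.07, 0.0091]
   travel [0.0205, -0.07, 0.0103]
   travel [0.0199, -0.07, 0.0115]
   travel [0.0192, -0.07, 0.0127]
   travel [0.0184, -0.07, 0.0138]
-- 2 rows to [438. 270. 242.]; ang/row [0.0, 0.0, 0.0]
   travel [-0.0374, 0.0, 0.0444]
   travel [-0.0374, 0.0, 0.0444]
```

Request:
play_rows([
  {"travel":[0,0,-0.07],"angular":[0,0,0]},
  {"travel":[0.043,-0.061,-0.07],"angular":[0,0,0.0047]},
  {"travel":[0.041,-0.063,0],"angular":[0,0,0.0047]},
  {"travel":[0.039,-0.064,0],"angular":[0,0,0.0047]},
  {"travel":[0.037,-0.065,0],"angular":[0,0,0.0047]},
  {"travel":[0.0355,-0.066,0],"angular":[0,0,0.0047]},
  {"travel":[0.0335,-0.067,0],"angular":[0,0,0.0047]},
  {"travel":[0.0315,-0.068,0],"angular":[0,0,0.0047]},
  {"travel":[0.0295,-0.069,0],"angular":[0,0,0.0047]},
  {"travel":[0.0275,-0.07,0],"angular":[0,0,0.0047]},
  {"travel":[0.0255,-0.07,0],"angular":[0,0,0.0047]},
  {"travel":[0.0235,-0.071,0],"angular":[0,0,0.0047]},
], claw=1)

```text
clock: 1.3
tcp_pos: [299.2, -149.3, 297.5]
eef_rot: [-0.0, 1.0, -0.001, 0.0]
wrist_force: [-0.1, 0.2, -0.4]
gripper_width: 1.001
```

Request:
play_rows([
  {"travel":[0.023,-0.07,0],"angular":[0,0.0093,0]},
  {"travel":[0.023,-0.07,0.001],"angular":[0,0.0093,0]},
  {"travel":[0.023,-0.07,0.003],"angular":[0,0.0093,0]},
  {"travel":[0.023,-0.07,0.004],"angular":[0,0.0093,0]},
  {"travel":[0.022,-0.07,0.005],"angular":[0,0.0093,0]},
  {"travel":[0.022,-0.07,0.007],"angular":[0,0.0093,0]},
  {"travel":[0.0215,-0.07,0.008],"angular":[0,0.0093,0]},
  {"travel":[0.021,-0.07,0.009],"angular":[0,0.0093,0]},
  {"travel":[0.0205,-0.07,0.01],"angular":[0,0.0093,0]},
  {"travel":[0.02,-0.07,0.0115],"angular":[0,0.0093,0]},
  {"travel":[0.019,-0.07,0.0125],"angular":[0,0.0093,0]},
  {"travel":[0.0185,-0.07,0.014],"angular":[0,0.0093,0]},
])

```text
clock: 2.5
tcp_pos: [437.3, 271.1, 297.9]
eef_rot: [-0.0, 0.939, 0.0, 0.345]
wrist_force: [0.7, -1.3, 0.3]
gripper_width: 1.001
```

```bash
python3 - <<'E'
from h import *
p,R,o=pose(); print(p,R.as_matrix().round(3).tolist(),o['qpos'].round(3),o['wrist_force'])
plan([((438,270,242),tilt(0,.7)),((496,270,173),None)],step=35)
snap('side','side1'); snap('top','top1')
E
```

```text
[437.33474849 271.07991142 297.88590352] [[0.762, 0.001, 0.647], [0.0, -1.0, 0.001], [0.647, -0.001, -0.762]] [ 0.511 -0.454  2.15  -0.431  0.856  2.267] [ 0.73180752 -1.26647991  0.34493523]
-- 2 rows to [438. 270. 242.]; ang/row [-0.0001, -0.0003, 0.0]
   travel [-0.0357, 0.0011, 0.043]
   travel [-0.0356, 0.0011, 0.0431]
-- 3 rows to [496. 270. 173.]; ang/row [0.0, 0.0, 0.0]
   travel [-0.0001, 0.0, 0.0601]
   travel [-0.0001, 0.0, 0.0601]
```

Request:
play_rows([
  {"travel":[-0.036,0.001,0.043],"angular":[0,0,0]},
  {"travel":[-0.036,0.001,0.043],"angular":[0,0,0]},
  {"travel":[0,0,0.03],"angular":[0,0,0]},
  {"travel":[0,0,0],"angular":[0,0,0]},
])

```text
clock: 3.0
tcp_pos: [446.7, 266.4, 227.6]
eef_rot: [0.002, 0.94, -0.001, 0.341]
wrist_force: [0.4, -0.3, 0.0]
gripper_width: 1.002
```

```bash
python3 - <<'E'
from h import *
s=snap('side','side2'); snap('top','top2'); p,R,o=pose(); print(p,R.as_matrix()[:,2]); print(proj(s,p))
crop('side2',190,220,310,330,6,'c4'); crop('top2',125,145,225,240,7,'c5')
plan([((496,270,173),None)],step=35)
E
```

```text
[447.71923675 267.40123911 230.88696595] [ 0.64514693 -0.00147532 -0.76405711]
(np.float64(269.4008405497743), np.float64(273.8188603369164))
-- 3 rows to [496. 270. 173.]; ang/row [0.0, 0.0, 0.0]
   travel [-0.0003, -0.0018, 0.0502]
   travel [-0.0003, -0.0018, 0.0502]
```

View pics/c4.png

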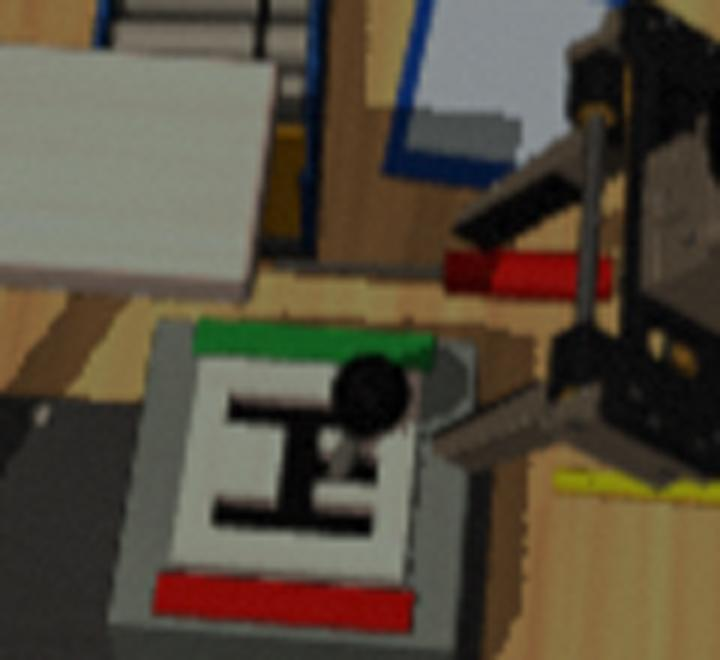

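View pics/c5.png

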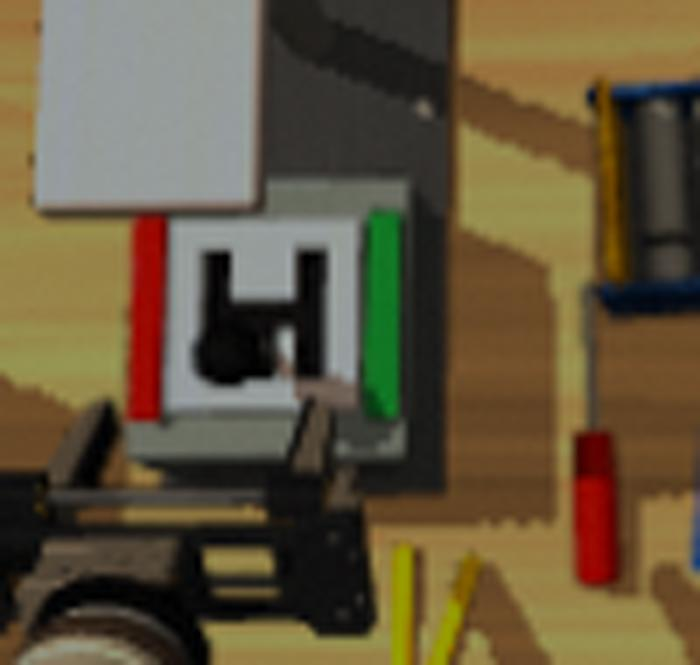

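Request:
play_rows([
  {"travel":[0,-0.002,0.05],"angular":[0,0,0]},
  {"travel":[0,-0.002,0.05],"angular":[0,0,0]},
  {"travel":[0,-0.002,0.05],"angular":[0,0,0]},
  {"travel":[0,0,0],"angular":[0,0,0]},
  {"travel":[0,0,0],"angular":[0,0,0]},
])

```text
clock: 3.6
tcp_pos: [496.2, 270.9, 174.3]
eef_rot: [0.0, 0.939, -0.001, 0.344]
wrist_force: [0.4, -0.0, -0.1]
gripper_width: 0.999
```

```bash
python3 - <<'E'
from h import *
s=snap('side','side3'); snap('top','top3'); p,R,o=pose(); print(p,R.as_matrix()[:,2],o['wrist_force'])
crop('side3',190,220,310,330,6,'c4'); crop('top3',125,145,225,240,7,'c5')
E
```

```text
[496.25260663 271.3533616  175.16010146] [ 6.47079677e-01  3.05621551e-04 -7.62422323e-01] [-0.66551329 -0.04657014  0.31711557]
```

View pics/c4.png

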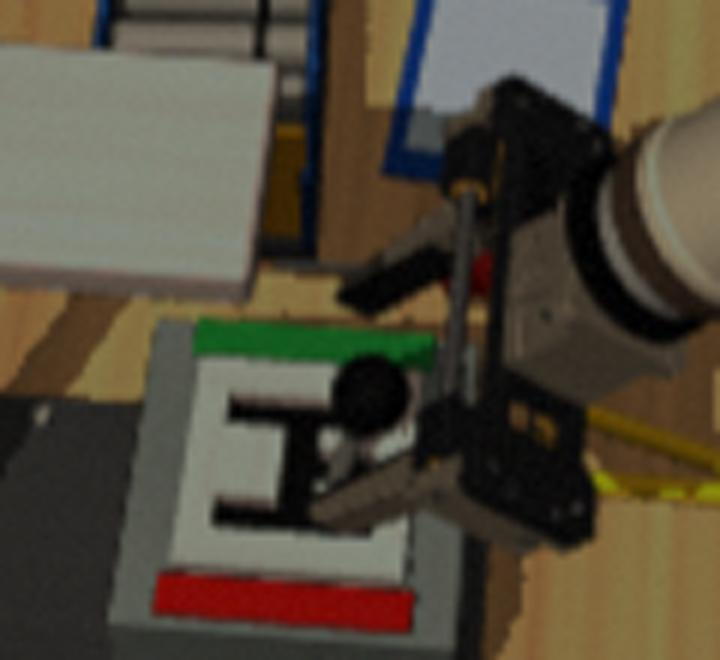

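View pics/c5.png

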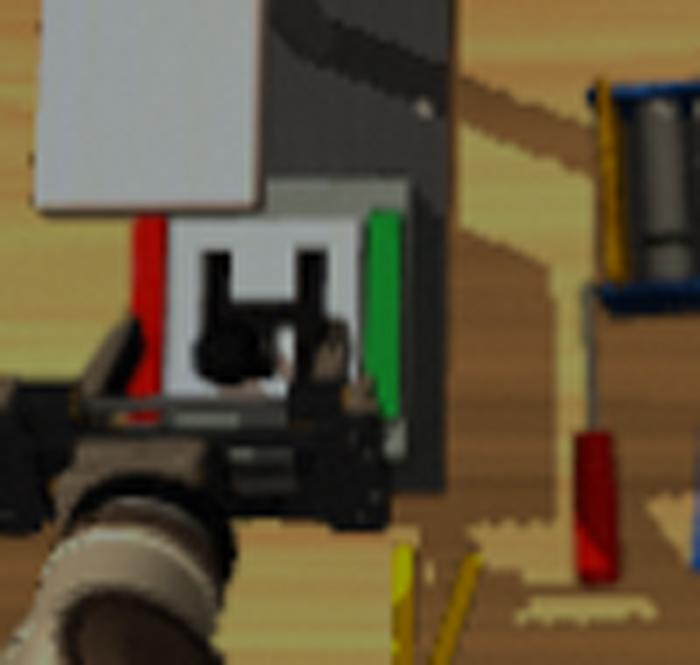

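Request:
play_rows([
  {"travel":[0,0,0],"angular":[0,0,0]},
  {"travel":[0,0,0],"angular":[0,0,0]},
  {"travel":[0,0,0],"angular":[0,0,0]},
  {"travel":[0,0,0],"angular":[0,0,0]},
  {"travel":[0,0,0],"angular":[0,0,0]},
  {"travel":[0,0,0],"angular":[0,0,0]},
], claw=-1)

```text
clock: 4.3
tcp_pos: [495.9, 270.9, 173.0]
eef_rot: [0.0, 0.939, -0.0, 0.343]
wrist_force: [-0.1, -0.7, 0.2]
gripper_width: 0.503
```

```bash
python3 - <<'E'
from h import *
p,R,o=pose(); print(p,R.as_matrix()[:,2],o['wrist_force'],o['gripper_width']*92)
s=snap('side','side4');crop('side4',190,220,310,330,6,'c4')
g=p-5*R.as_matrix()[:,2]; print('grasp',g)
B=lambda s,c: tf((524,270),.01,(160*np.cos(c)*np.sin(s),160*np.sin(c),20+160*np.cos(s)*np.cos(c)))
for a in[(-.2,0),(-.1,0),(0,0),(0,-.1),(0,-.2),(0,-.286),(.1,-.286),(.2,-.286),(.3,-.286)]: print(a,B(*a).round(1))
b0=np.array([494,270,177])
E
```

```text
[495.86148071 270.93767333 173.04921446] [ 6.45029600e-01 -7.47849588e-04 -7.64157219e-01] [-0.06848408 -0.69125794  0.1686677 ] 46.31726719154653
grasp [492.63633271 270.94141257 176.87000056]
(-0.2, 0) [492.2 269.7 176.8]
(-0.1, 0) [508.  269.8 179.2]
(0, 0) [524. 270. 180.]
(0, -0.1) [524.2 254.  179.2]
(0, -0.2) [524.3 238.2 176.8]
(0, -0.286) [524.5 224.9 173.5]
(0.1, -0.286) [539.8 225.  172.7]
(0.2, -0.286) [554.9 225.2 170.4]
(0.3, -0.286) [569.8 225.3 166.6]
```

View pics/c4.png

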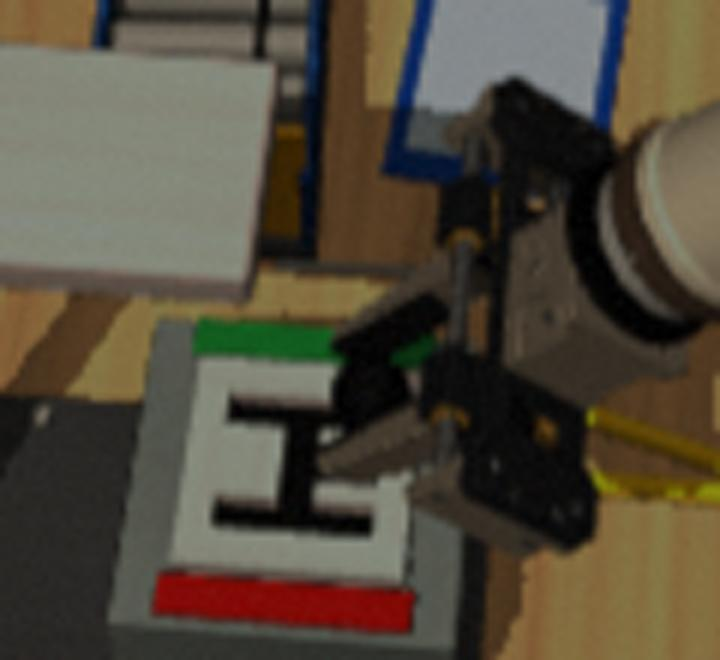

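Request:
play_rows([
  {"travel":[0,0,0],"angular":[0,0,0]},
  {"travel":[0,0,0],"angular":[0,0,0]},
  {"travel":[0,0,0],"angular":[0,0,0]},
  {"travel":[0,0,0],"angular":[0,0,0]},
  {"travel":[0,0,0],"angular":[0,0,0]},
  {"travel":[0,0,0],"angular":[0,0,0]},
])

```text
clock: 4.95
tcp_pos: [495.9, 271.0, 173.1]
eef_rot: [0.0, 0.939, -0.001, 0.343]
wrist_force: [0.6, -0.0, -0.8]
gripper_width: 0.349
```

```bash
python3 - <<'E'
from h import *
p,R,o=pose(); print(p,o['wrist_force'],o['torque'],o['gripper_width']*92)
z=R.as_matrix()[:,2]; off=5*z
for nm,P in(('n',(524,270,180)),):
    plan([(np.array(P)+off,None)],step=8)
E
```

```text
[495.89013574 271.02684614 173.08301916] [ 0.63267314 -0.04700842 -0.7917115 ] [0.25132295 0.35321648 0.19011549] 32.11088371384999
-- 4 rows to [527.2 270.  176.2]; ang/row [0.0, 0.0, 0.0]
   travel [0.013, 0.0005, 0.0089]
   travel [0.013, 0.0005, 0.0089]
```

Request:
play_rows([
  {"travel":[0.013,0,0.009],"angular":[0,0,0]},
  {"travel":[0.013,0,0.009],"angular":[0,0,0]},
  {"travel":[0.013,0,0.009],"angular":[0,0,0]},
  {"travel":[0.013,0,0.009],"angular":[0,0,0]},
  {"travel":[0,0,0],"angular":[0,0,0]},
])

```text
clock: 5.45
tcp_pos: [528.5, 270.7, 176.2]
eef_rot: [0.0, 0.939, -0.001, 0.344]
wrist_force: [0.2, 0.7, 3.2]
gripper_width: 0.356
```

```bash
python3 - <<'E'
from h import *
p,R,o=pose(); print(p,o['wrist_force'],o['torque'],o['gripper_width']*92)
s=snap('side','side5');crop('side5',190,220,310,330,6,'c4');snap('top','top5');crop('top5',125,145,225,240,7,'c5')
E
```

```text
[528.45452578 270.72436542 176.21012287] [0.21760435 0.70930549 3.1837301 ] [0.22550103 0.20654042 0.10813392] 32.74967830669457
```

View pics/c4.png

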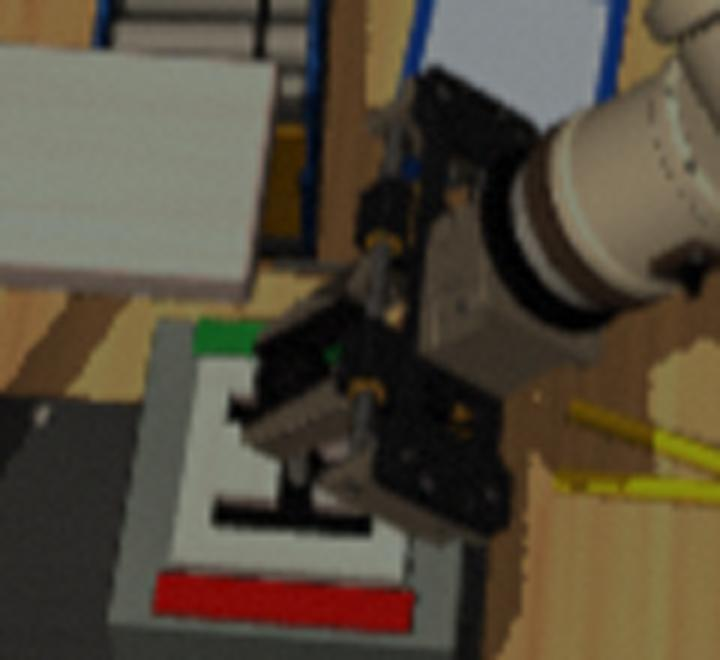

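View pics/c5.png

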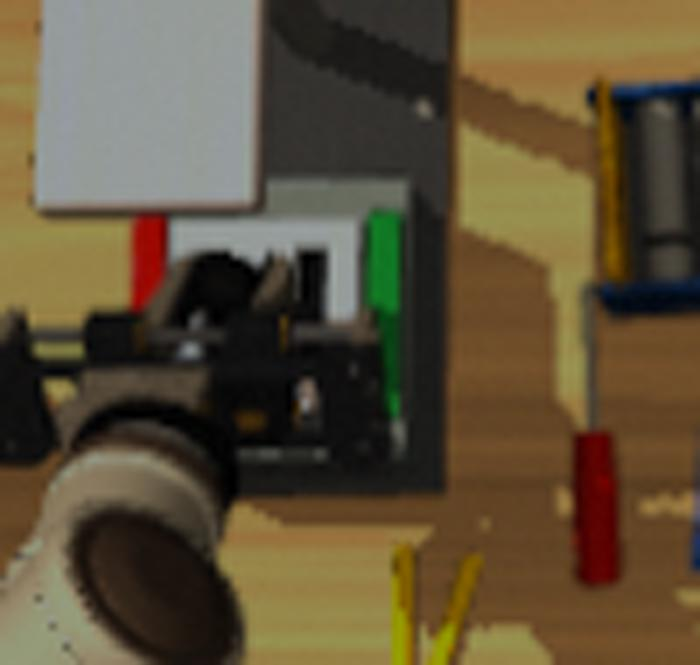

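Request:
play_rows([
  {"travel":[0,0.015,0],"angular":[0,0,0]},
  {"travel":[-0.001,0.015,0.001],"angular":[0,0,0]},
  {"travel":[-0.001,0.015,0.0015],"angular":[0,0,0]},
  {"travel":[-0.002,0.015,0.002],"angular":[0,0,0]},
  {"travel":[-0.002,0.015,0.0025],"angular":[0,0,0]},
  {"travel":[-0.0025,0.015,0.003],"angular":[0,0,0]},
  {"travel":[0,0,0],"angular":[0,0,0]},
])

```text
clock: 6.25
tcp_pos: [527.8, 225.5, 170.5]
eef_rot: [-0.0, 0.939, -0.001, 0.345]
wrist_force: [0.9, 3.3, 3.1]
gripper_width: 0.351
```

```bash
python3 - <<'E'
from h import *
p,R,o=pose(); print(p,o['wrist_force'],o['torque'],o['gripper_width']*92)
s=snap('side','side6');crop('side6',190,220,310,330,6,'c4');snap('top','top6');crop('top6',125,145,225,240,7,'c5')
E
```

```text
[527.7907633  225.49264283 170.50745066] [0.93813561 3.28817186 3.10457013] [ 0.82096839 -0.10777235  0.40696706] 32.32109060507003
```

View pics/c4.png

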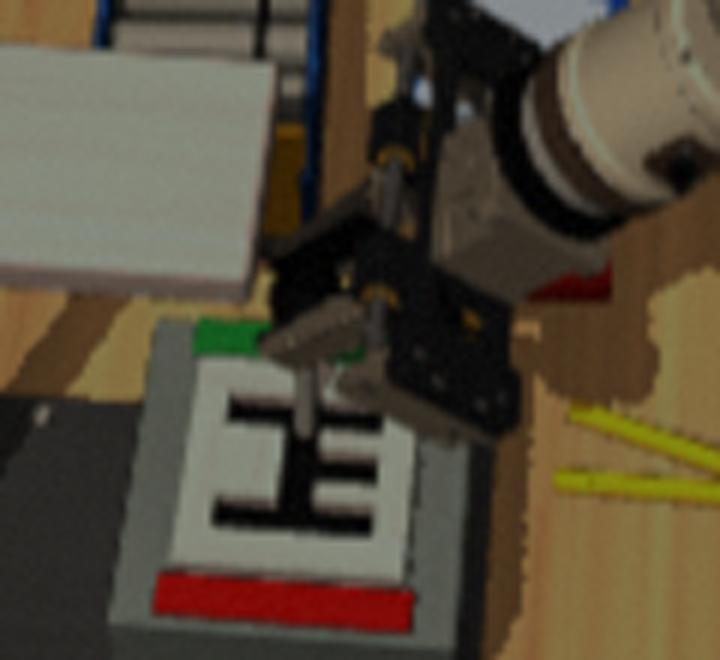

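View pics/c5.png

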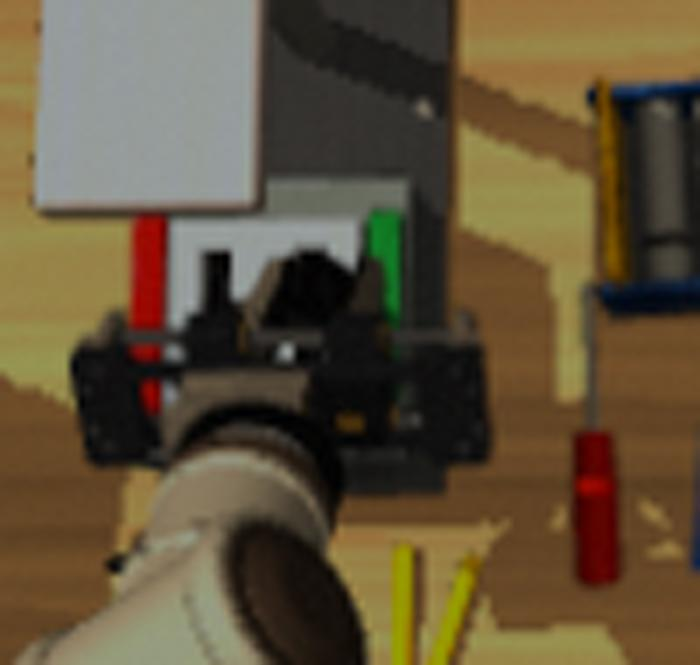

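Request:
play_rows([
  {"travel":[0,0.003,0],"angular":[0,0,0]},
  {"travel":[0.0115,0,0.0103],"angular":[0,0,0]},
  {"travel":[0.011,0,0.011],"angular":[0,0,0]},
  {"travel":[0.0105,0,0.0115],"angular":[0,0,0]},
  {"travel":[0.01,0,0.012],"angular":[0,0,0]},
  {"travel":[0.0095,0,0.0125],"angular":[0,0,0]},
  {"travel":[0.009,0,0.013],"angular":[0,0,0]},
  {"travel":[0,0,0],"angular":[0,0,0]},
  {"travel":[0,0,0],"angular":[0,0,0]},
])

```text
clock: 7.25
tcp_pos: [573.6, 224.4, 162.4]
eef_rot: [0.0, 0.939, -0.0, 0.343]
wrist_force: [3.0, 2.5, 1.7]
gripper_width: 0.353
```

```bash
python3 - <<'E'
from h import *
p,R,o=pose(); print(p,p-5*R.as_matrix()[:,2],o['wrist_force'],o['torque'],o['gripper_width']*92)
s=snap('side','side7');crop('side7',190,220,310,330,6,'c4');snap('top','top7');crop('top7',125,145,325,240,4,'c5')
E
```

```text
[573.56784961 224.42606749 162.39714826] [570.34274338 224.42973041 166.21796968] [3.02025776 2.51148535 1.68911939] [ 0.37243229 -0.10207237  0.32412306] 32.510994339975184
```

View pics/c4.png

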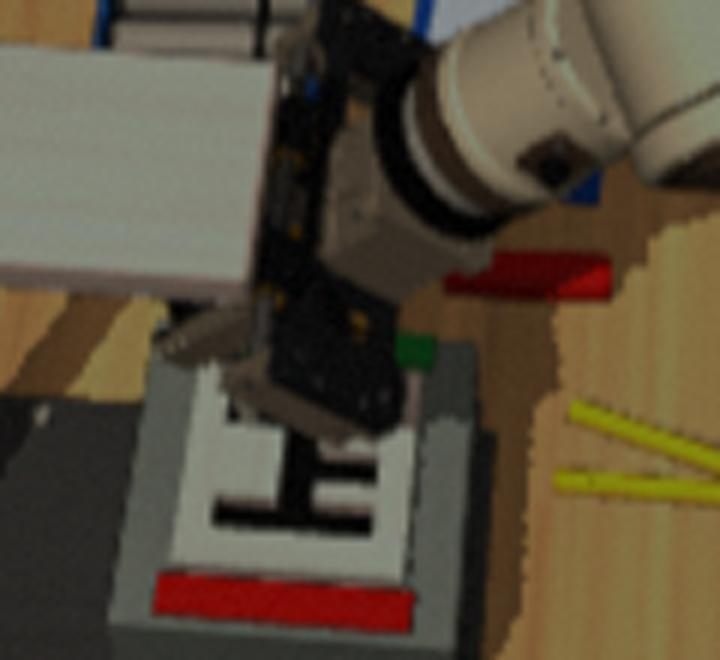

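View pics/c5.png

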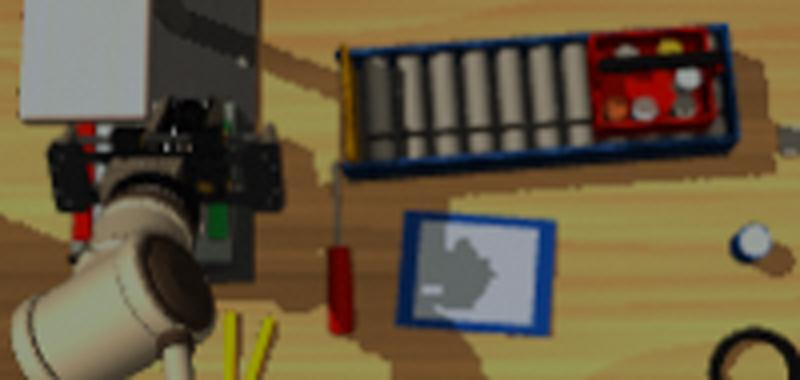

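Request:
play_rows([
  {"travel":[0.0045,0,0.004],"angular":[0,0,0]},
  {"travel":[0,0,0],"angular":[0,0,0]},
  {"travel":[0,0,0],"angular":[0,0,0]},
])

```text
clock: 7.65
tcp_pos: [575.8, 224.5, 161.7]
eef_rot: [0.0, 0.939, -0.0, 0.343]
wrist_force: [-1.6, 5.1, 0.3]
gripper_width: 0.351
```

Request:
play_rows([
  {"travel":[0,0,0],"angular":[0,0,0]},
  {"travel":[0,0,0],"angular":[0,0,0]},
  {"travel":[0,0,0],"angular":[0,0,0]},
  {"travel":[0,0,0],"angular":[0,0,0]},
  {"travel":[0,0,0],"angular":[0,0,0]},
  {"travel":[0,0,0],"angular":[0,0,0]},
  {"travel":[0,0,0],"angular":[0,0,0]},
], claw=1)

```text
clock: 8.35
tcp_pos: [576.5, 224.3, 162.5]
eef_rot: [0.0, 0.939, -0.001, 0.343]
wrist_force: [0.1, -0.6, 0.2]
gripper_width: 0.94
```

Request:
play_rows([
  {"travel":[0,0,-0.03],"angular":[0,0,0]},
  {"travel":[0,0,-0.06],"angular":[0,0,0]},
  {"travel":[0,0,-0.06],"angular":[0,0,0]},
  {"travel":[0,0,-0.06],"angular":[0,0,0]},
  {"travel":[0,0,-0.06],"angular":[0,0,0]},
  {"travel":[0,0,-0.02],"angular":[0,0,0]},
  {"travel":[0,0,0],"angular":[0,0,0]},
])

```text
clock: 9.05
tcp_pos: [483.3, 224.9, 275.0]
eef_rot: [-0.0, 0.939, -0.0, 0.345]
wrist_force: [0.9, 0.4, -0.1]
gripper_width: 1.003
```

```bash
python3 - <<'E'
from h import *
p,R,o=pose(); print(p,o['qpos'].round(3),o['wrist_force'],o['gripper_width']*92)
s=snap('side','side8');crop('side8',190,220,310,330,6,'c4');snap('top','top8');crop('top8',125,145,325,240,4,'c5')
y=np.pi/2+.068
plan([((450,100,320),tilt(.5,.35)),((530,-60,320),tilt(1.1,0)),((615,-188,320),tilt(y,0)),((615,-188,160),None)],step=40,ang=7.5)
E
```

```text
[483.29715113 224.90903452 274.95196212] [ 0.332 -0.43   2.179 -0.317  0.741  2.066] [ 0.88711622  0.43647473 -0.07837715] 92.23482064648181
-- 5 rows to [450. 100. 320.]; ang/row [0.008, -0.0109, -0.0139]
   travel [0.0023, 0.0497, -0.0231]
   travel [-0.0037, 0.0484, -0.0255]
   travel [-0.0096, 0.0465, -0.0275]
   travel [-0.0155, 0.044, -0.0289]
   travel [-0.0212, 0.0409, -0.0298]
-- 6 rows to [530. -60. 320.]; ang/row [0.0028, -0.009, -0.0158]
   travel [-0.002, 0.0596, -0.0007]
   travel [-0.008, 0.0591, -0.0015]
   travel [-0.0139, 0.058, -0.0019]
   travel [-0.0196, 0.0563, -0.002]
   travel [-0.0252, 0.054, -0.0017]
   travel [-0.0305, 0.0512, -0.001]
-- 5 rows to [ 615. -188.  320.]; ang/row [0.0, 0.0, -0.0172]
   travel [-0.0302, 0.0535, 0.0]
   travel [-0.0358, 0.05, 0.0]
   travel [-0.041, 0.0458, 0.0]
   travel [-0.0456, 0.0412, 0.0]
   travel [-0.0498, 0.036, 0.0]
-- 4 rows to [ 615. -188.  160.]; ang/row [0.0, 0.0, 0.0]
   travel [0.0, 0.0, 0.08]
   travel [0.0, 0.0, 0.08]
```

View pics/c4.png

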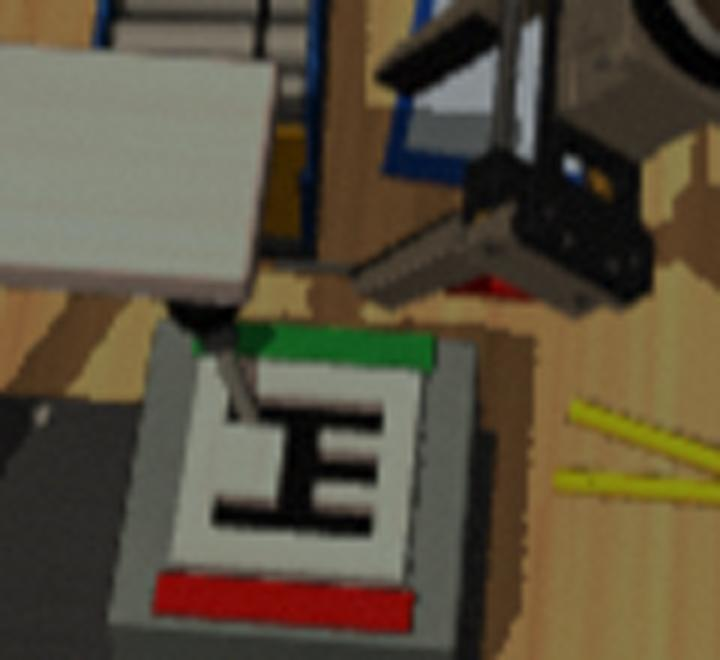

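View pics/c5.png

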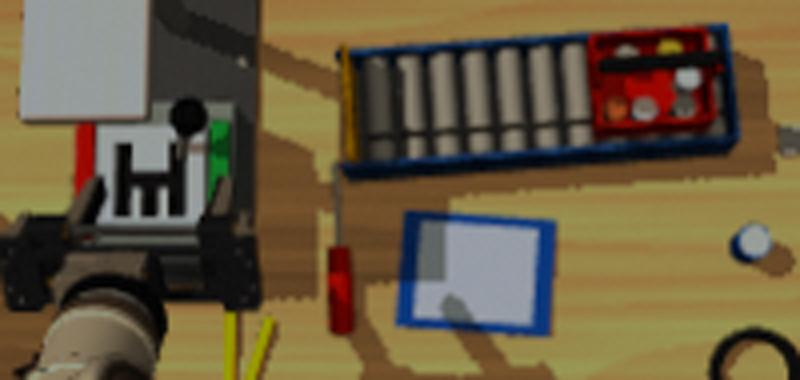

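Request:
play_rows([
  {"travel":[0.002,0.05,-0.023],"angular":[0.008,-0.011,-0.014]},
  {"travel":[-0.004,0.048,-0.0255],"angular":[0.008,-0.011,-0.014]},
  {"travel":[-0.0095,0.0465,-0.0275],"angular":[0.008,-0.011,-0.014]},
  {"travel":[-0.0155,0.044,-0.029],"angular":[0.008,-0.011,-0.014]},
  {"travel":[-0.021,0.041,-0.03],"angular":[0.008,-0.011,-0.014]},
  {"travel":[-0.002,0.0595,-0.001],"angular":[0.003,-0.009,-0.016]},
  {"travel":[-0.008,0.059,-0.0015],"angular":[0.003,-0.009,-0.016]},
  {"travel":[-0.014,0.058,-0.002],"angular":[0.003,-0.009,-0.016]},
  {"travel":[-0.0195,0.0565,-0.002],"angular":[0.003,-0.009,-0.016]},
  {"travel":[-0.025,0.054,-0.0015],"angular":[0.003,-0.009,-0.016]},
  {"travel":[-0.0305,0.051,-0.001],"angular":[0.003,-0.009,-0.016]},
  {"travel":[0,0,0],"angular":[0,0,0]},
])

```text
clock: 10.35
tcp_pos: [514.9, -50.1, 310.1]
eef_rot: [0.007, 0.873, 0.488, 0.017]
wrist_force: [-0.2, 0.7, -0.1]
gripper_width: 0.999
```

```bash
python3 - <<'E'
from h import *
p,R,o=pose(); print(p,o['qpos'].round(3),R.as_matrix().round(3).tolist())
B=lambda s,c: tf((524,270),.01,(160*np.cos(c)*np.sin(s),160*np.sin(c),20+160*np.cos(s)*np.cos(c)))
for a in(.2,.25,.3): print(a,proj(load('top8'),B(a,-.286)))
y=np.pi/2+.068
plan([((615,-188,300),tilt(y,0)),((615,-188,240),None)],step=40,ang=7.5)
E
```

```text
[514.92056054 -50.1318531  310.06635801] [-0.341 -0.066  1.67   0.016  1.504  0.21 ] [[0.524, 0.851, 0.037], [0.851, -0.524, 0.004], [0.023, 0.03, -0.999]]
0.2 (np.float64(170.92164289721472), np.float64(178.14018316253373))
0.25 (np.float64(171.0628301428299), np.float64(176.15062507598262))
0.3 (np.float64(171.22471890218662), np.float64(174.21960015292873))
-- 5 rows to [ 615. -188.  300.]; ang/row [0.0011, -0.0004, -0.0197]
   travel [-0.0261, 0.0629, 0.0053]
   travel [-0.0336, 0.0592, 0.0049]
   travel [-0.0407, 0.0546, 0.0046]
   travel [-0.0471, 0.0492, 0.0044]
   travel [-0.0528, 0.043, 0.0042]
-- 2 rows to [ 615. -188.  240.]; ang/row [0.0, 0.0, 0.0]
   travel [0.0, 0.0, 0.06]
   travel [0.0, 0.0, 0.06]
```

Request:
play_rows([
  {"travel":[-0.026,0.063,0.005],"angular":[0.001,-0.0004,-0.0197]},
  {"travel":[-0.0335,0.059,0.005],"angular":[0.001,-0.0004,-0.0197]},
  {"travel":[-0.0405,0.0545,0.0045],"angular":[0.001,-0.0004,-0.0197]},
  {"travel":[-0.047,0.049,0.0045],"angular":[0.001,-0.0004,-0.0197]},
  {"travel":[-0.053,0.043,0.004],"angular":[0.001,-0.0004,-0.0197]},
  {"travel":[0,0,0.05],"angular":[0,0,0]},
  {"travel":[0,0,0.05],"angular":[0,0,0]},
  {"travel":[0,0,0],"angular":[0,0,0]},
])

```text
clock: 11.15
tcp_pos: [612.0, -183.7, 247.8]
eef_rot: [-0.001, 0.683, 0.73, 0.002]
wrist_force: [-0.4, -0.3, -0.7]
gripper_width: 0.994
```

```bash
python3 - <<'E'
from h import *
p,R,o=pose(); print(p,o['qpos'].round(3),R.as_matrix().round(3).tolist())
s=snap('side','side9');crop('side9',190,120,300,220,6,'c4');snap('top','top9');crop('top9',225,125,335,215,6,'c5')
y=np.pi/2+.068
plan([((615,-188,240),tilt(y,0)),((615,-188,160),None)],step=40,ang=7.5)
E
```

```text
[ 611.97628198 -183.73911932  247.77942569] [-0.482  0.312  1.379  0.004  1.453 -0.55 ] [[-0.067, 0.998, 0.0], [0.998, 0.067, 0.005], [0.004, 0.001, -1.0]]
-- 1 rows to [ 615. -188.  240.]; ang/row [0.0012, -0.0, 0.0]
   travel [-0.0071, 0.0016, 0.0261]
-- 2 rows to [ 615. -188.  160.]; ang/row [0.0, 0.0, 0.0]
   travel [0.0, 0.0, 0.08]
   travel [0.0, 0.0, 0.08]
```

View pics/c4.png

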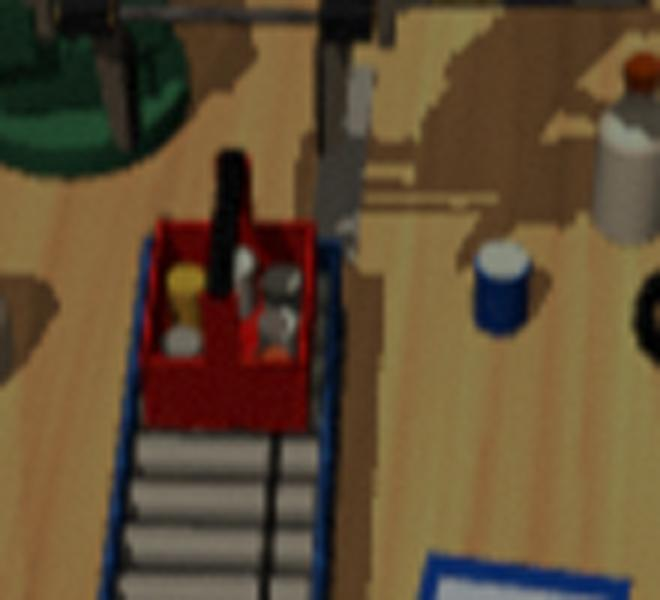

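View pics/c5.png

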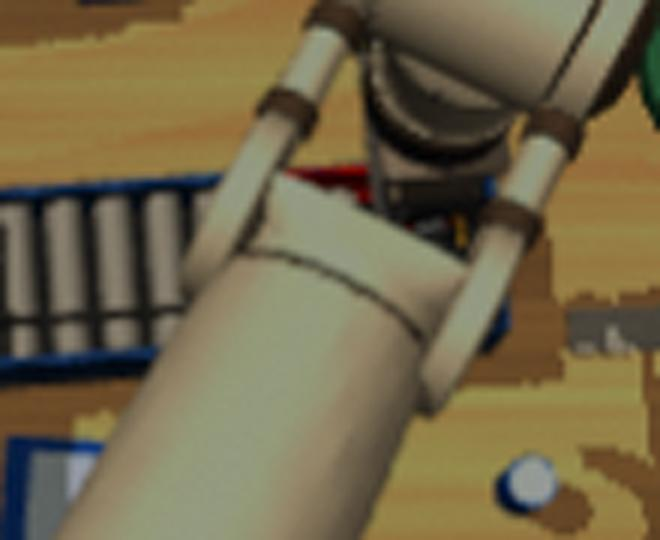

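Request:
play_rows([
  {"travel":[-0.007,0.002,0.026],"angular":[0.001,0,0]},
  {"travel":[0,0,0.055],"angular":[0,0,0]},
  {"travel":[0,0,0.055],"angular":[0,0,0]},
  {"travel":[0,0,0.04],"angular":[0,0,0]},
  {"travel":[0,0,0],"angular":[0,0,0]},
  {"travel":[0,0,0],"angular":[0,0,0]},
])

```text
clock: 11.85
tcp_pos: [616.4, -188.7, 166.9]
eef_rot: [0.002, 0.682, 0.731, 0.001]
wrist_force: [0.0, -0.3, 1.1]
gripper_width: 1.0
```

```bash
python3 - <<'E'
from h import *
p,R,o=pose(); print(p,o['wrist_force'],R.as_matrix().round(3).tolist())
s=snap('side','side10');crop('side10',190,120,300,220,6,'c4')
E
```

```text
[ 616.39817842 -188.69969829  166.9320858 ] [ 0.00261982 -0.27387689  1.09227012] [[-0.069, 0.998, 0.004], [0.998, 0.069, -0.002], [-0.002, 0.004, -1.0]]
```

View pics/c4.png

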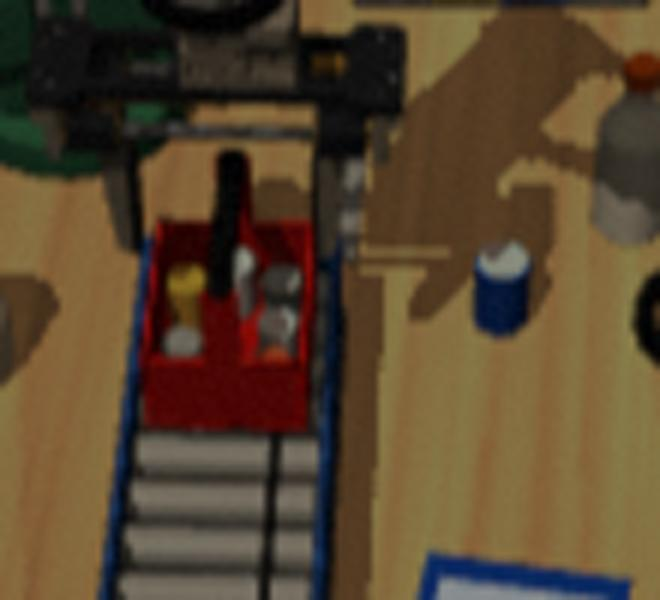

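Request:
play_rows([
  {"travel":[0,0.001,0.013],"angular":[0,0,0]},
  {"travel":[0,0,0],"angular":[0,0,0]},
])

```text
clock: 12.1
tcp_pos: [616.7, -188.6, 159.9]
eef_rot: [0.002, 0.682, 0.731, 0.001]
wrist_force: [-0.2, 1.0, -0.7]
gripper_width: 0.999
```

Request:
play_rows([
  {"travel":[0,0,0],"angular":[0,0,0]},
  {"travel":[0,0,0],"angular":[0,0,0]},
  {"travel":[0,0,0],"angular":[0,0,0]},
  {"travel":[0,0,0],"angular":[0,0,0]},
  {"travel":[0,0,0],"angular":[0,0,0]},
  {"travel":[0,0,0],"angular":[0,0,0]},
  {"travel":[0,0,0],"angular":[0,0,0]},
  {"travel":[0,0,0],"angular":[0,0,0]},
  {"travel":[0,0,0],"angular":[0,0,0]},
  {"travel":[0,0,0],"angular":[0,0,0]},
  {"travel":[0,0,0],"angular":[0,0,0]},
  {"travel":[0,0,0],"angular":[0,0,0]},
], claw=-1)

```text
clock: 13.3
tcp_pos: [616.7, -188.4, 159.6]
eef_rot: [0.002, 0.682, 0.731, 0.001]
wrist_force: [1.3, 0.1, -1.1]
gripper_width: 0.151
```

Request:
play_rows([
  {"travel":[0,0,0],"angular":[0,0,0]},
  {"travel":[0,0,0],"angular":[0,0,0]},
  {"travel":[0,0,0],"angular":[0,0,0]},
  {"travel":[0,0,0],"angular":[0,0,0]},
  {"travel":[0,0,0],"angular":[0,0,0]},
  {"travel":[0,0,0],"angular":[0,0,0]},
])

```text
clock: 13.9
tcp_pos: [616.6, -188.5, 159.6]
eef_rot: [0.002, 0.682, 0.731, 0.001]
wrist_force: [1.0, 0.2, -1.3]
gripper_width: 0.145
```

```bash
python3 - <<'E'
from h import *
p,R,o=pose(); print(p,o['wrist_force'],o['torque'],o['gripper_width']*92,R.as_matrix().round(3).tolist())
s=snap('side','side11');crop('side11',190,120,300,220,6,'c4')
e=tf((608,-87),.068,(0,120,0)); print(e)
E
```

```text
[ 616.55043869 -188.48608404  159.63345006] [ 0.9582846   0.17918105 -1.28419858] [-0.0239154  -0.3889495   0.03429634] 13.370855909876823 [[-0.069, 0.998, 0.003], [0.998, 0.069, -0.001], [-0.002, 0.003, -1.0]]
[599.84628719  32.72266689   0.        ]
```

View pics/c4.png

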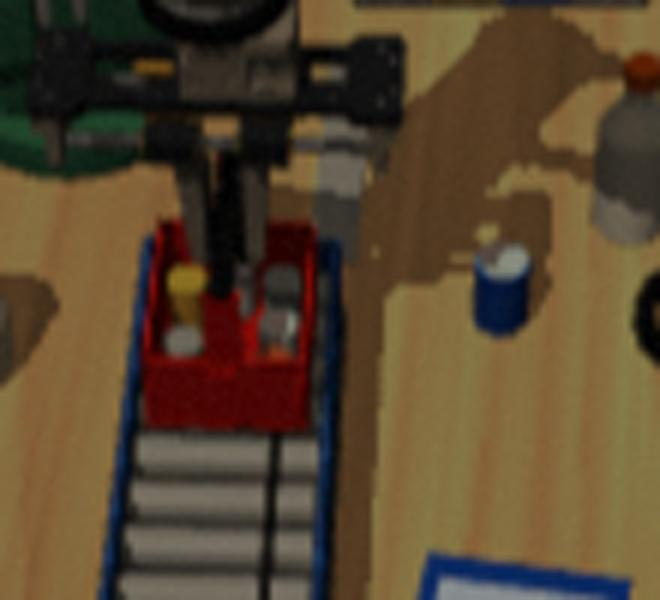

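Request:
play_rows([
  {"travel":[0.03,0,0],"angular":[0,0,0]},
  {"travel":[0.05,0,0],"angular":[0,0,0]},
  {"travel":[0.05,0,0],"angular":[0,0,0]},
  {"travel":[0.05,0,0],"angular":[0,0,0]},
  {"travel":[0.05,0,0],"angular":[0,0,0]},
  {"travel":[0.05,0,0],"angular":[0,0,0]},
  {"travel":[0.05,0,0],"angular":[0,0,0]},
  {"travel":[0.03,0,0],"angular":[0,0,0]},
  {"travel":[0,0,0],"angular":[0,0,0]},
])

```text
clock: 14.85
tcp_pos: [603.5, -6.5, 159.4]
eef_rot: [0.001, 0.681, 0.732, 0.001]
wrist_force: [-1.1, 0.7, 1.3]
gripper_width: 0.151
```

```bash
python3 - <<'E'
from h import *
p,R,o=pose(); print(p,o['wrist_force'],o['torque'],o['gripper_width']*92,R.as_matrix().round(3).tolist())
s=snap('side','side12');crop('side12',190,160,300,270,6,'c4');s=snap('top','top12');crop('top12',190,130,320,230,5,'c5')
E
```

```text
[603.48378305  -6.47055169 159.3666657 ] [-1.14002414  0.7493887   1.33132416] [ 0.0043312   0.04934439 -0.02853395] 13.88236127491034 [[-0.072, 0.997, 0.002], [0.997, 0.072, -0.0], [-0.0, 0.002, -1.0]]
```

View pics/c4.png

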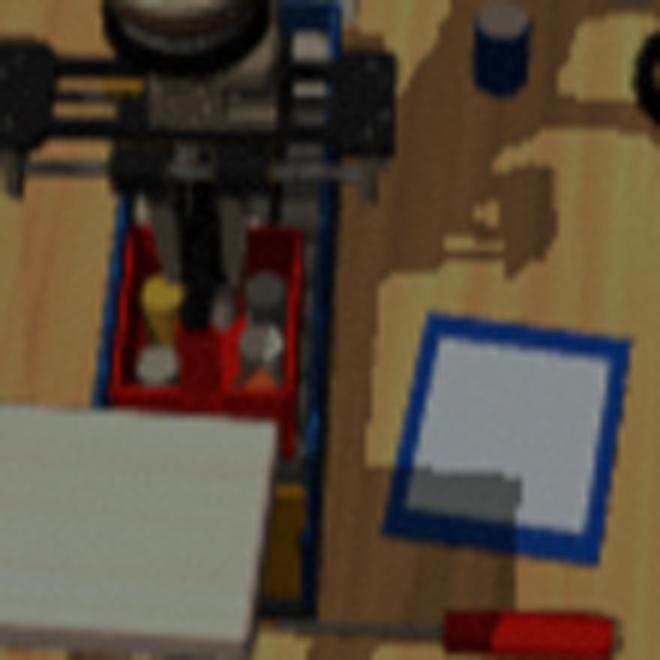

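View pics/c5.png

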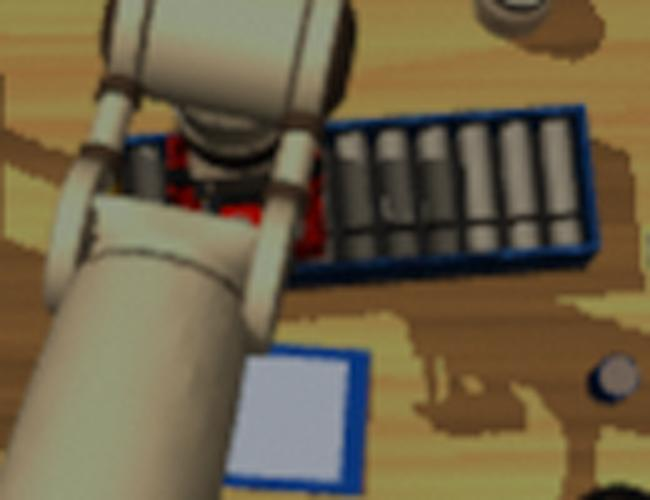

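Request:
play_rows([
  {"travel":[0.03,0,0],"angular":[0,0,0]},
  {"travel":[0.024,0,0],"angular":[0,0,0]},
  {"travel":[0.01,0,0],"angular":[0,0,0]},
  {"travel":[0,0,0],"angular":[0,0,0]},
])

```text
clock: 15.35
tcp_pos: [601.9, 24.0, 159.4]
eef_rot: [0.001, 0.682, 0.731, 0.001]
wrist_force: [-0.1, -0.4, 1.7]
gripper_width: 0.15
```

Request:
play_rows([
  {"travel":[0.008,0,0],"angular":[0,0,0]},
  {"travel":[0,0,0],"angular":[0,0,0]},
])

```text
clock: 15.55
tcp_pos: [601.7, 27.3, 159.4]
eef_rot: [0.002, 0.682, 0.731, 0.001]
wrist_force: [-0.1, 0.3, 2.8]
gripper_width: 0.15
```

Request:
play_rows([
  {"travel":[0.006,0,0],"angular":[0,0,0]},
  {"travel":[0,0,0],"angular":[0,0,0]},
])

```text
clock: 15.75
tcp_pos: [601.5, 30.2, 159.4]
eef_rot: [0.002, 0.682, 0.731, 0.001]
wrist_force: [-0.0, 0.3, 3.3]
gripper_width: 0.148
```

Request:
play_rows([
  {"travel":[0.006,0,0],"angular":[0,0,0]},
  {"travel":[0,0,0],"angular":[0,0,0]},
])

```text
clock: 15.95
tcp_pos: [601.3, 33.3, 159.4]
eef_rot: [0.002, 0.682, 0.731, 0.001]
wrist_force: [-0.3, 1.5, 3.0]
gripper_width: 0.147
```

Request:
play_rows([
  {"travel":[0.004,0,0],"angular":[0,0,0]},
  {"travel":[0,0,0],"angular":[0,0,0]},
])

```text
clock: 16.15
tcp_pos: [601.2, 35.2, 159.4]
eef_rot: [0.002, 0.682, 0.731, 0.001]
wrist_force: [0.5, 1.0, 3.1]
gripper_width: 0.151
```

Request:
play_rows([
  {"travel":[0.004,0,0],"angular":[0,0,0]},
  {"travel":[0,0,0],"angular":[0,0,0]},
])

```text
clock: 16.35
tcp_pos: [601.0, 37.0, 159.3]
eef_rot: [0.002, 0.682, 0.731, 0.001]
wrist_force: [0.9, -1.6, 3.1]
gripper_width: 0.148
```

Request:
play_rows([
  {"travel":[0.004,0,0],"angular":[0,0,0]},
  {"travel":[0,0,0],"angular":[0,0,0]},
])

```text
clock: 16.55
tcp_pos: [601.0, 37.6, 159.6]
eef_rot: [0.003, 0.682, 0.731, -0.0]
wrist_force: [-0.4, -5.1, 5.1]
gripper_width: 0.146
```

Request:
play_rows([
  {"travel":[0.004,0,0],"angular":[0,0,0]},
  {"travel":[0,0,0],"angular":[0,0,0]},
])

```text
clock: 16.75
tcp_pos: [601.0, 38.4, 159.9]
eef_rot: [0.004, 0.682, 0.731, -0.001]
wrist_force: [-1.0, -9.4, 4.9]
gripper_width: 0.148
```

```bash
python3 - <<'E'
from h import *
p,R,o=pose(); print(p,o['wrist_force'],o['torque'],o['gripper_width']*92)
s=snap('side','side13');crop('side13',190,160,300,270,6,'c4');s=snap('top','top13');crop('top13',190,130,320,230,5,'c5')
E
```

```text
[601.04577907  38.3849476  159.90967072] [-1.04604116 -9.38204181  4.87569974] [-1.80761666  0.2087735  -0.03057614] 13.592995938729374
```

View pics/c4.png

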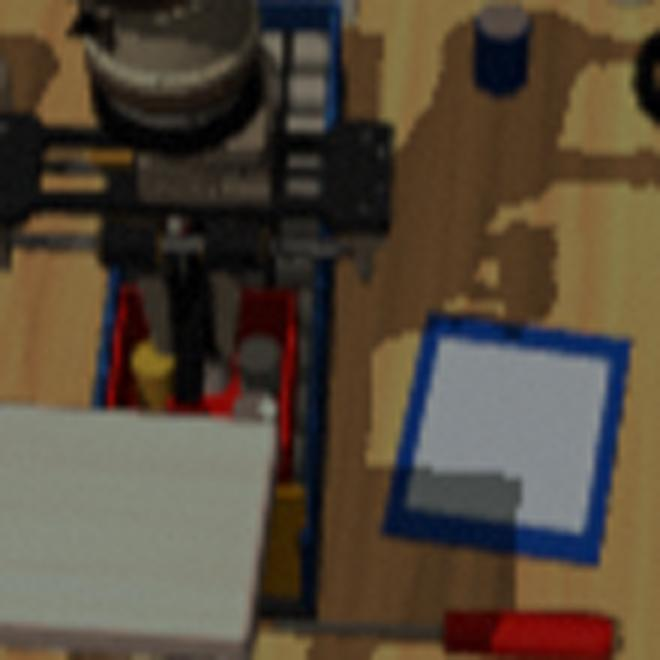

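View pics/c5.png

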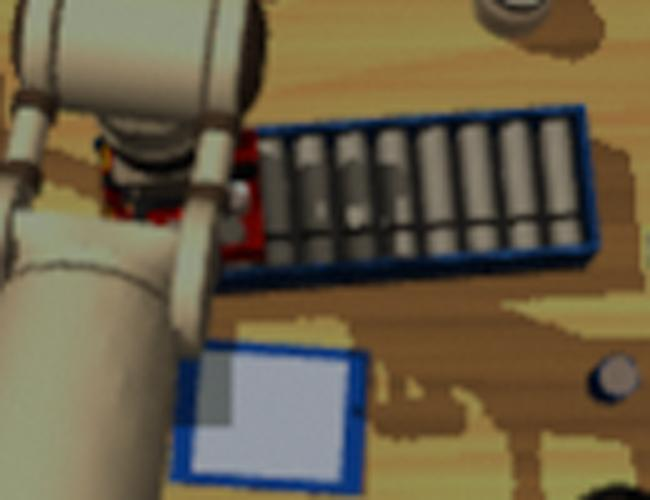

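Request:
play_rows([
  {"travel":[-0.002,0,0],"angular":[0,0,0]},
  {"travel":[0,0,0],"angular":[0,0,0]},
  {"travel":[0,0,0],"angular":[0,0,0]},
  {"travel":[0,0,0],"angular":[0,0,0]},
  {"travel":[0,0,0],"angular":[0,0,0]},
])

```text
clock: 17.35
tcp_pos: [601.1, 38.1, 159.7]
eef_rot: [0.003, 0.682, 0.731, -0.001]
wrist_force: [-1.6, -6.9, 4.5]
gripper_width: 0.15
```

```bash
python3 - <<'E'
from h import *
p,R,o=pose(); print(p,o['wrist_force'],o['torque'],R.as_matrix().round(3).tolist())
s=load('top13')
# caddy -y end top edge predicted at stop vs seen
for dy in(110,115,120): 
    c=tf((608,-87),.068,(0,dy,0))[:2]
    print(dy,[(np.array(proj(s,tf(c,.068,(x,-55,115))))-[190,130])*5 for x in(-45,45)])
E
```

```text
[601.05017776  38.05776236 159.73436865] [-1.59961556 -6.89959382  4.50907225] [-1.43697126e+00  1.78747294e-01  8.83640097e-04] [[-0.069, 0.998, 0.004], [0.998, 0.069, -0.005], [-0.005, 0.003, -1.0]]
110 [array([276.20954059, 247.68980902]), array([267.10855893, 128.67295572])]
115 [array([269.37921154, 248.18822112]), array([260.36117607, 129.15396976])]
120 [array([262.54768143, 248.68690247]), array([253.61265182, 129.63560253])]
```

Request:
play_rows([
  {"travel":[-0.002,0,0],"angular":[0,0,0]},
  {"travel":[-0.001,0,-0.01],"angular":[0,0,0]},
  {"travel":[0,0,-0.02],"angular":[0,0,0]},
  {"travel":[0,0,-0.04],"angular":[0,0,0]},
  {"travel":[0,0,-0.05],"angular":[0,0,0]},
  {"travel":[0,0,-0.06],"angular":[0,0,0]},
  {"travel":[0,0,-0.05],"angular":[0,0,0]},
  {"travel":[0,0,-0.02],"angular":[0,0,0]},
  {"travel":[0,0,0],"angular":[0,0,0]},
])

```text
clock: 18.25
tcp_pos: [601.0, 39.2, 285.6]
eef_rot: [0.002, 0.682, 0.731, 0.002]
wrist_force: [0.1, -0.5, -2.8]
gripper_width: 0.148
```

```bash
python3 - <<'E'
from h import *
p,R,o=pose(); print(p,o['wrist_force'],o['torque'],o['gripper_width']*92,R.as_matrix().round(3).tolist())
s=snap('side','side14');crop('side14',190,130,300,250,5,'c4');s=snap('top','top14')
ym=np.pi/2-.075
plan([((448,-24.5,p[2]),tilt(ym,0)),((448,-24.5,112),None)],step=22)
E
```

```text
[600.96539426  39.20917343 285.62421854] [ 0.07209612 -0.501858   -2.82445581] [-0.04869808 -0.05602351  0.00522989] 13.575246304076519 [[-0.069, 0.998, 0.005], [0.998, 0.069, -0.001], [-0.001, 0.005, -1.0]]
-- 8 rows to [448.  -24.5 285.6]; ang/row [0.0, 0.0, 0.0029]
   travel [-0.0132, -0.0389, -0.0008]
   travel [-0.0139, -0.0387, -0.0008]
   travel [-0.0146, -0.0384, -0.0008]
   travel [-0.0153, -0.0382, -0.0008]
   travel [-0.016, -0.0379, -0.0008]
   travel [-0.0167, -0.0376, -0.0008]
   travel [-0.0174, -0.0373, -0.0008]
   travel [-0.018, -0.037, -0.0008]
-- 8 rows to [448.  -24.5 112. ]; ang/row [0.0, 0.0, 0.0]
   travel [0.0, 0.0, 0.0434]
   travel [0.0, 0.0, 0.0434]
```

View pics/c4.png

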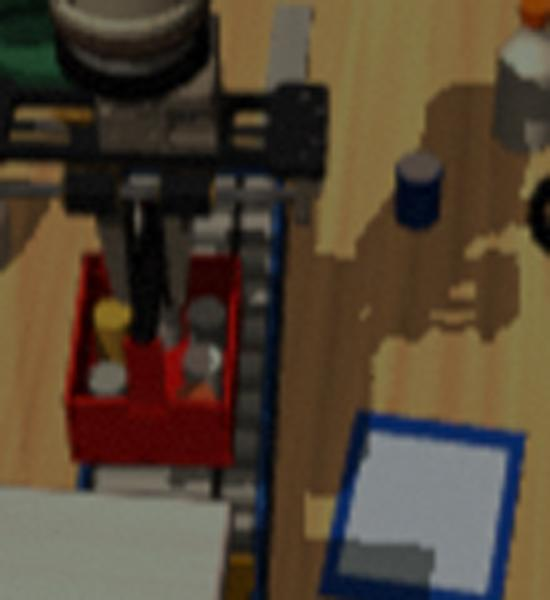

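Request:
play_rows([
  {"travel":[-0.013,-0.039,-0.001],"angular":[0,0,0.003]},
  {"travel":[-0.014,-0.0385,-0.001],"angular":[0,0,0.003]},
  {"travel":[-0.0145,-0.0385,-0.001],"angular":[0,0,0.003]},
  {"travel":[-0.0155,-0.038,-0.001],"angular":[0,0,0.003]},
  {"travel":[-0.016,-0.038,-0.001],"angular":[0,0,0.003]},
  {"travel":[-0.0165,-0.0375,-0.001],"angular":[0,0,0.003]},
  {"travel":[-0.0175,-0.0375,-0.001],"angular":[0,0,0.003]},
  {"travel":[-0.018,-0.037,-0.001],"angular":[0,0,0.002]},
  {"travel":[0,0,0.05],"angular":[0,0,0]},
  {"travel":[0,0,0.06],"angular":[0,0,0]},
  {"travel":[0,0,0.05],"angular":[0,0,0]},
  {"travel":[0,0,0],"angular":[0,0,0]},
])

```text
clock: 19.55
tcp_pos: [444.9, -23.1, 202.4]
eef_rot: [-0.004, 0.733, 0.68, -0.002]
wrist_force: [-0.6, -0.2, -3.2]
gripper_width: 0.15
```

```bash
python3 - <<'E'
from h import *
p,R,o=pose(); print(p,o['wrist_force'],o['gripper_width']*92,R.as_matrix().round(3).tolist(), o['qpos'].round(2))
s=snap('side','side15');crop('side15',220,160,330,280,5,'c4');s=snap('top','top15');crop('top15',190,150,300,250,6,'c5')
ym=np.pi/2-.075
plan([((448,-24.5,p[2]),tilt(ym,0)),((448,-24.5,112),None)],step=22)
E
```

```text
[444.85965998 -23.08258774 202.35375102] [-0.60353844 -0.1765203  -3.24937562] 13.818188222942084 [[0.076, 0.997, -0.008], [0.997, -0.076, 0.003], [0.002, -0.008, -1.0]] [-0.32 -0.16  1.97  0.    1.34 -0.25]
-- 1 rows to [448.  -24.5 202.4]; ang/row [0.0001, 0.0, -0.0001]
   travel [-0.0009, 0.0001, 0.0094]
-- 5 rows to [448.  -24.5 112. ]; ang/row [0.0, 0.0, 0.0]
   travel [0.0, 0.0, 0.0361]
   travel [0.0, 0.0, 0.0361]
```

View pics/c4.png

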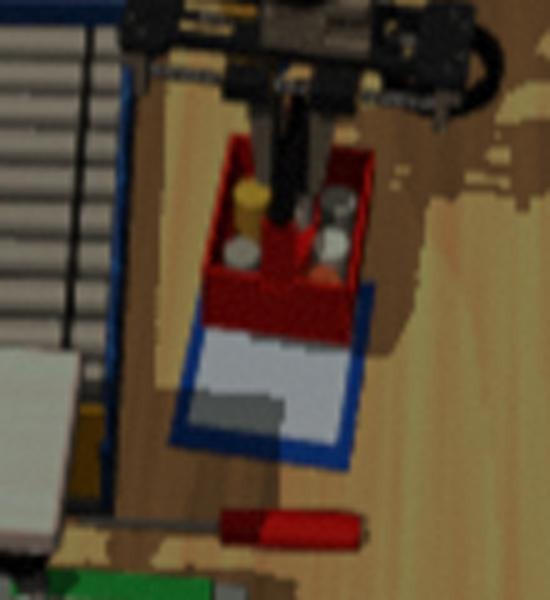

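View pics/c5.png

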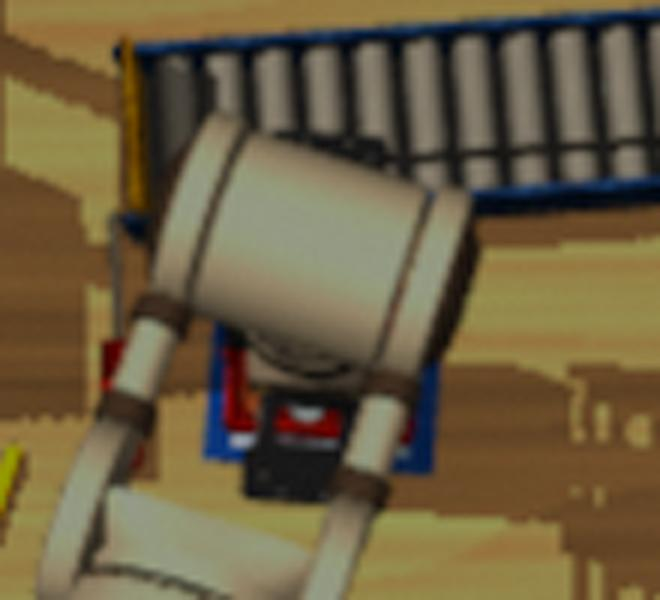

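Request:
play_rows([
  {"travel":[0,0,0.04],"angular":[0,0,0]},
  {"travel":[0,0,0.05],"angular":[0,0,0]},
  {"travel":[0,0,0.05],"angular":[0,0,0]},
  {"travel":[0,0,0.03],"angular":[0,0,0]},
  {"travel":[0,0,0.01],"angular":[0,0,0]},
  {"travel":[0,0,0],"angular":[0,0,0]},
  {"travel":[0,0,0],"angular":[0,0,0]},
])

```text
clock: 20.35
tcp_pos: [450.2, -24.9, 119.4]
eef_rot: [0.003, 0.733, 0.68, 0.001]
wrist_force: [0.6, 0.2, -3.6]
gripper_width: 0.154
```

```bash
python3 - <<'E'
from h import *
p,R,o=pose(); print(p,o['wrist_force'],o['gripper_width']*92,R.as_matrix().round(3).tolist())
s=snap('side','side16')
c=tf((p[0],p[1]),-.075,(0,-3,0))[:2]; zb=p[2]-99.5+0
over('side16','c4',[((448,-27.4),-.075,rect(-57.5,57.5,-75,75,4),(0,255,255)),(c,-.075,rect(-45,45,-55,55,zb+55),(0,255,0)),(c,-.075,rect(-45,45,-55,55,zb),(255,0,255))],(220,180,330,280),6)
E
```

```text
[450.21307214 -24.9034158  119.43575004] [ 0.64704124  0.23158294 -3.63751357] 14.143015931335338 [[0.076, 0.997, 0.006], [0.997, -0.076, -0.002], [-0.002, 0.006, -1.0]]
```

View pics/c4.png

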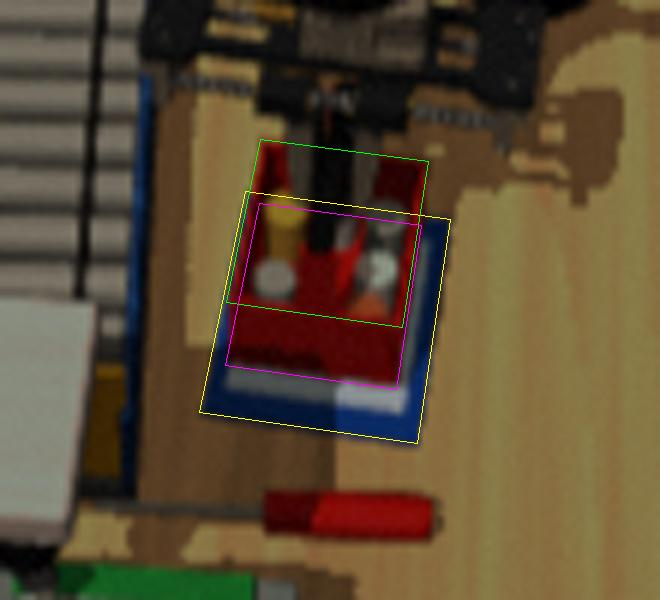

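Request:
play_rows([
  {"travel":[0,-0.004,0.012],"angular":[0,0,0]},
  {"travel":[0,0,0.01],"angular":[0,0,0]},
  {"travel":[0,0,0.004],"angular":[0,0,0]},
  {"travel":[0,0,0],"angular":[0,0,0]},
  {"travel":[0,0,0],"angular":[0,0,0]},
])

```text
clock: 20.9
tcp_pos: [447.0, -24.4, 104.8]
eef_rot: [0.001, 0.733, 0.68, 0.001]
wrist_force: [0.3, -0.4, -3.0]
gripper_width: 0.15
```

Request:
play_rows([
  {"travel":[0,0,0.002],"angular":[0,0,0]},
  {"travel":[0,0,0],"angular":[0,0,0]},
  {"travel":[0,0,0],"angular":[0,0,0]},
])

```text
clock: 21.2
tcp_pos: [447.1, -24.4, 103.9]
eef_rot: [0.002, 0.733, 0.68, 0.001]
wrist_force: [0.4, -0.4, -3.0]
gripper_width: 0.15
```

Request:
play_rows([
  {"travel":[0,0,0.002],"angular":[0,0,0]},
  {"travel":[0,0,0],"angular":[0,0,0]},
  {"travel":[0,0,0],"angular":[0,0,0]},
])

```text
clock: 21.5
tcp_pos: [447.4, -24.8, 103.5]
eef_rot: [0.002, 0.733, 0.68, 0.001]
wrist_force: [-2.2, -2.6, 4.1]
gripper_width: 0.148
```

Request:
play_rows([
  {"travel":[0,0,0],"angular":[0,0,0]},
  {"travel":[0,0,0],"angular":[0,0,0]},
  {"travel":[0,0,0],"angular":[0,0,0]},
  {"travel":[0,0,0],"angular":[0,0,0]},
  {"travel":[0,0,0],"angular":[0,0,0]},
  {"travel":[0,0,0],"angular":[0,0,0]},
  {"travel":[0,0,0],"angular":[0,0,0]},
  {"travel":[0,0,0],"angular":[0,0,0]},
], claw=1)

```text
clock: 22.3
tcp_pos: [447.0, -24.4, 102.8]
eef_rot: [0.001, 0.733, 0.68, 0.001]
wrist_force: [-0.2, -0.4, 0.2]
gripper_width: 0.825
```

Request:
play_rows([
  {"travel":[0,0,-0.02],"angular":[0,0,0]},
  {"travel":[0,0,-0.06],"angular":[0,0,0]},
  {"travel":[0,0,-0.08],"angular":[0,0,0]},
  {"travel":[0,0,-0.08],"angular":[0,0,0]},
  {"travel":[0,0,-0.06],"angular":[0,0,0]},
  {"travel":[-0.06,-0.04,-0.04],"angular":[0,0,0]},
  {"travel":[-0.08,-0.04,0],"angular":[0,0,0]},
  {"travel":[-0.08,-0.04,0],"angular":[0,0,0]},
  {"travel":[-0.08,-0.04,0],"angular":[0,0,0]},
  {"travel":[-0.08,0,0],"angular":[0,0,0]},
  {"travel":[0,0,0],"angular":[0,0,0]},
  {"travel":[0,0,0],"angular":[0,0,0]},
])

```text
clock: 23.5
tcp_pos: [352.2, -207.9, 273.3]
eef_rot: [0.002, 0.734, 0.679, 0.001]
wrist_force: [0.6, 0.2, -0.1]
gripper_width: 0.999
```

```bash
python3 - <<'E'
from h import *
p,R,o=pose(); print(p,o['wrist_force'],o['gripper_width']*92)
c=(447.5,-27.5)
P=[((448,-27.4),-.075,rect(-57.5,57.5,-75,75,4),(0,255,255)),(c,-.075,rect(-45,45,-55,55,59),(0,255,0)),(c,-.075,rect(-45,45,-55,55,4),(255,0,255)),(c,-.075,rect(-7,7,-55,55,116),(255,0,255))]
snap('side','side17');over('side17','c4',P,(190,200,310,320),5)
snap('top','top17');over('top17','c5',P,(125,140,285,240),5)
E
```

```text
[ 352.2137764  -207.87490948  273.27411834] [ 0.5915744   0.17555368 -0.09999426] 91.95328109372781
```

View pics/c4.png

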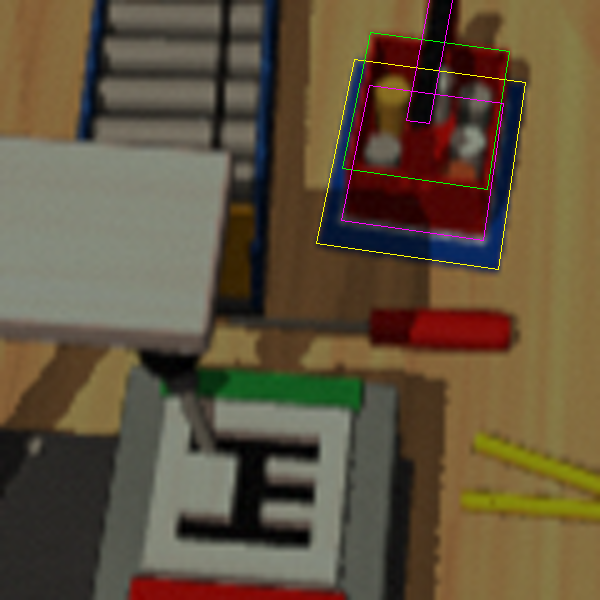

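View pics/c5.png

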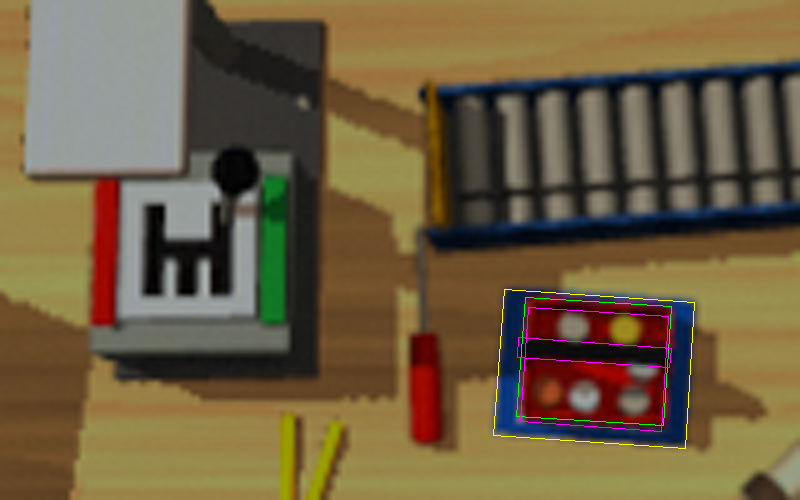

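The caddy stands straight and centred on the blue mat (caddy at about (598,360), mat at (595,368) in the crop). The lever ball (237,170) is still forward on the green side. I'm handing in now.

```bash
python3 -c "
from h import *
o=r.observe(); print(o['clock'],o['qd'].round(3)); print(r.finish_job())"
```

```text
23.6 [ 0.014 -0.001  0.004 -0.003 -0.004 -0.004]
the job is handed in; nothing more can be done
None
```

The job is done and handed in at about 23.6 s of the 61 s allowed; the hand-in reports no verdict.

- **Lever:** I gripped the ball with the tool tilted about 40°. I took it out of park, across neutral to the green side (console right, −y) and fully forward to the stop. In the top picture after release the ball sits where a shift of about 0.30 rad puts it. The orange barrier was no longer visible above the rollers.
- **Caddy on the track:** I held it by the handle and rolled it along the rollers, with the tool height steady to about 0.5 mm. It met the end stop with 7 to 9 N of resistance and was held there about 0.8 s before I lifted it.
- **Caddy on the mat:** I lowered it until the wrist showed contact (about 4 N), then opened the gripper and backed away. The model outline drawn over the last two pictures puts it within a few mm of the mat's centre and straight with it. The lever was still forward.

No check failed. One small disagreement was that the caddy reached the stop about 2 to 4 mm later than I had worked out from the pictures. That is about what the camera calibration and my grip position on the handle would explain. I saw no bystander move in the final crops, but I did not measure their positions and those crops do not show all of them.

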